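# Dip the drinks machine's water module

## Robot

A 7-joint arm with a two-finger parallel gripper is mounted at the origin on the work surface. World frame = base frame: x ahead of the robot, y to its left, z up, the work surface at z = 0. Lengths are in mm, angles in rad, forces in N, time in s.
With the tool pointing down it reaches from about 425 to 825 mm from the base axis. Payload 3.6 kg.
Tool frame: the origin (TCP) lies at the very end of the fingers, on their centre line; the grasp point (between the pads) lies 19 mm behind it; z points along the fingers, y is the line along which they close (so a half turn about z gives the same grasp; the last joint's range is limited). The gripper opens to 85 mm and grips with 20 to 120 N. Pads are 22 mm wide; open, the fingers measure 114 mm over their backs; the gripper's body (76 mm by 85 mm) begins 54 mm behind the grasp point. The pads swing forward as they close: fully open they stand 13 mm farther back than shut.
Start: joints at [-1.23, 0.615, -0.013, 1.423, 0.008, 1.103, -0.04], TCP at [233.68, 606.509, 192.297] pointing down, gripper open.
Joint ranges: [-3.12, 3.12], [-0.3, 2.06], [-1.34, 1.32], [0.26, 2.42], [-1.36, 4.5], [0.01, 1.98], [-2.84, 2.84]. Speed limits (rad/s): [2.79, 2.79, 3.14, 3.14, 3.14, 3.14, 3.14].

## Interface

Orientations are given as a unit quaternion [x, y, z, w].
In Python, from rig import sense, imaging, r gives the robot as it stands.
- The arm moves only by the tool play_rows, never from a script. Its argument "increments" is a list of rows, each an object with "twist": the turn, a rotation vector about the tool's x, y, z in rad, a list of three; "slide": the shift along the tool's x, y, z in mm, a list of three; "grip": the closure, from -1 (fully open) to 1 (shut). In form: [{"twist": [ax, ay, az], "slide": [x, y, z], "grip": grip}, ...]. A call has 1 to 10 rows; each row is the pose to reach, as a shift and turn from the pose commanded when the call began, along the tool's axes at that moment; what a row does not reach only later rows make up. A row lasts 1/12 s, in which the tool goes at most 41.7 mm and 7.16 degrees, less where a joint would pass 70% of its speed; a pose out of reach is approached as far as the arm can. A call with a gripper value outside its range is refused whole. The fingers move at their own pace and stop on an object; "force" is the grip in N (left out, the last holds). Time passes only in rows, so rows that repeat a pose let the fingers close. It gives the time, the measured TCP pose, the force, the opening and the grip force at its end, in the units of the state.
- sense(): the state, without advancing time (a new reading comes with each control period).
- imaging.grab_frame(name): name is "scene" or "top" or "wrist"; returns a dict with "image" (384x512x3 uint8, red, green, blue), "z_map" (384x512 float32, mm along the optical axis (not along the pixel's ray), 0 where there is no reading), "fx", "fy", "cx", "cy" (pixels), "world_from_camera" (4x4, takes a point from camera to world coordinates). Camera axes: x right, y up, looking along -z (the intrinsics and any distortion apply to the point x, -y, -z); pixel columns grow to the right and rows downward; lengths in mm; the calibration is good to about 2 mm. A picture is of the moment at which its call begins.
- r.hand_in(): hands the job in; it is judged then, once.
The state is a dict: "time_s": time; "joint_pos": joint angles; "qd": joint speeds; "tau": joint torques, N m; "eef_pos": TCP position; "tcp_rot": TCP orientation; "wrist_force": force on the tool from outside, world axes, zero at the start; "moment": the same for the moment, N m; "finger_gap": opening from 0.0 (shut) to 1.0 (fully open); "gripper_force": force on a finger pad.
Only numpy, scipy, OpenCV 4.12 (cv2) and the standard library are available. Lean on these libraries where they do the work, as an engineer would, in place of code of your own. Each camera call takes 0.05 s, during which the arm holds its last target. There are 200 camera calls.

## Task

Push the water module's service door shut until it clicks home on its catch, then take the gauge rod from its wooden rest and put it into the slanted guide tube until its collar stops against the rim. Draw it right out again and finish while holding it in the gripper, still and level, about 20 cm above the table with its tip over the middle of the paper plate, so that it can be read; do not put it down or let it go. Leave everything else on the table where it is.

Things in the scene. Friction and masses are not known exactly. Their poses are not given: they have to be found in the camera images.
- door (a joint): Service door in the side of the low black water module (rad): 0 = shut, seated on its catch; positive = open (starts 0.5 to 0.85). A sprung ball catch resists from about 0.09 down to 0.04 rad (about 4 N at the free edge), then snaps the door to 0 and holds it; elsewhere the hinge turns with slight friction and stays where it is left.
- door_hinge (a point): On the door's vertical hinge axis (mid-thickness, at the edge farthest from the robot), 62 mm above the table. Axes turn with the door: x along it from free edge to hinge, y outward normal of its outer face. The door: grey panel 130 mm wide, 10 mm thick, 14 to 110 mm above the table; an upright steel finger lip, 8 mm wide, 12 mm proud, is at the free edge.
- door_push (a point): A good point to push: on the outer face of the door, 100 mm from the hinge axis, 84 mm above the table. Axes as door_hinge: y is the outward normal (push along -y); as the door shuts it moves on an arc about the hinge.
- cabinet: The water module, fixed: black box with a grey top, 200 mm (its x) by 180 mm (its y) by 120 mm tall, origin at the centre of its underside. The door is on its +y side. The slanted guide tube stands on its top.
- tube: The aluminium guide tube on top of the water module, fixed to it. Origin: centre of its open mouth, 200 mm above the table; z along the axis OUT of the mouth, rising at 35 degrees above level, away from the robot (towards the module's +x). Bore 16 mm, flaring over the last 12 mm to 28 mm at the mouth; rim 36 mm, tube 24 mm outside. The rod goes in up to its collar.
- rod: Gauge rod, loose, level in its wooden rest: black square handle 16 x 16 x 80 mm, steel collar disc 34 mm across, 8 thick, then steel rod 10 mm thick, 105 mm long, tip tapered. Origin on the axis at the collar's stop face (towards the tip), x along the axis to the tip; handle at x = -88 to -8 mm, good grip at -45 mm, centre of mass near -5 mm. Axis 45 mm above the table in the rest. 60 to 130 g.
- rod_tip (a point): The tip of the gauge rod, at x = 105 mm of the rod.
- rest: Wooden rest of the gauge rod, fixed: base 170 x 60 x 12 mm, two notched uprights up to 51 mm tall, 44 mm wide, 10 mm thick, under the handle's end (x = -78 mm) and under the rod (x = +60 mm). Origin on the table below the rod's origin, x towards the tip.
- plate: White round paper plate, 180 mm across, 13 mm high, fixed on the table; origin at the centre of its underside.
- mug: Bystander, loose: white mug 76 mm wide, 85 mm tall; origin at the centre of its underside. Leave alone.
- paint_pot_a: Bystander, loose: small red paint jar 44 mm wide, 50 mm tall; origin at the centre of its underside. Leave alone.
- paint_pot_b: Bystander, loose: small black paint jar 44 mm wide, 50 mm tall; origin at the centre of its underside. Leave alone.
- glue: Bystander, loose: white glue bottle 30 mm wide, 75 mm tall; origin at the centre of its underside. Leave alone.
- brush: Bystander, loose: paint brush 170 mm long, lying; origin at the centre of its underside at the start. Leave alone.
- ladybird: Bystander, loose: red ladybird ornament 52 mm wide, 36 mm high; origin at the centre of its underside. Leave alone.
- bead_tray: Bystander, loose: clear bead tray 100 x 70 x 25 mm; origin at the centre of its underside. Leave alone.
Not all that is in view belongs to the job. What is shaped like the rod but blue is not meant. Leave any pink look-alike of the rest alone.

How it is judged:
By the outcome, as a careful person would: the job done as asked, in the order asked, and still so for the second after the job is handed in, while the arm keeps its last pose, push and grip.
It also fails if it takes over 72 s, if anything falls off the work surface, if the arm or the gripper's body presses on something with over 40 N, if the wrist force passes 120 N, or if a joint passes its speed limit or range.

## Working session

There is one attempt and no reset: what is moved stays moved. The work goes in short steps, Python scripts to look and compute and a tool call to move; the robot and the scene stay as the last step left them, time stands still between calls to the robot, and variables do not carry over. Pictures are saved under pics/ and viewed, at most 10 in all, crops included, and the job is handed in when it is done.

Besides the shell and the picture viewer there is one more tool, called as name(argument=value, ...), one argument or row to a line, values as JSON. play_rows: Moves the arm, as the interface text tells. Its arguments: {"type":"object","properties":{"increments":{"type":"array"},"force":{"type":"number"}},"required":["increments"]}

```bash
mkdir -p pics; ls
python3 - <<'E'
from rig import sense, imaging, r
import cv2,numpy as np,pickle
print(sense())
F={n:imaging.grab_frame(n) for n in("scene","top","wrist")}
pickle.dump(F,open('f0.pkl','wb'))
for n in F:
    f=F[n];print(n,f['fx'],f['fy'],f['cx'],f['cy'],np.round(f['world_from_camera'],3).tolist(),[k for k in f])
cv2.imwrite('pics/scene0.png',cv2.resize(F['scene']['image'][:,:,::-1],(800,600)))
cv2.imwrite('pics/top0.png',cv2.resize(F['top']['image'][:,:,::-1],(800,600)))
E
```

```text
pics
{'time_s': 0.0, 'joint_pos': array([-1.22949348,  0.61590921, -0.01263768,  1.42490967,  0.00809519,
        1.10338705, -0.04039256]), 'qd': array([-0.00123632, -0.00201467, -0.00076425,  0.00065535, -0.00075752,
        0.00038234, -0.00146373]), 'tau': array([-5.25861178e-04, -4.69212985e+01,  2.58805063e-01, -1.71035367e+01,
        9.84231272e-03,  9.73156770e-03,  4.41450695e-06]), 'eef_pos': array([233.38686057, 605.72777976, 191.14113017]), 'tcp_rot': array([ 1.82822560e-01,  9.83145090e-01, -1.26193733e-03, -2.24307374e-04]), 'wrist_force': array([-0.22601611,  0.47980551, -0.96548434]), 'moment': array([-0.00168292,  0.0143426 , -0.0279457 ]), 'gripper_force': 0.0, 'finger_gap': 0.9971711359576109}
scene 396.71572111401116 396.71572111401116 254.03782499106268 188.12952842982185 [[-0.805, -0.399, 0.439, 936.19], [0.594, -0.553, 0.584, 602.165], [0.009, 0.731, 0.682, 873.409], [0.0, 0.0, 0.0, 1.0]] ['image', 'z_map', 'fx', 'fy', 'cx', 'cy', 'world_from_camera']
top 462.1810374535846 462.1810374535846 265.1926305643937 190.64245421601058 [[0.026, 0.997, -0.079, 369.35], [-1.0, 0.026, -0.009, -23.865], [-0.007, 0.079, 0.997, 1349.214], [0.0, 0.0, 0.0, 1.0]] ['image', 'z_map', 'fx', 'fy', 'cx', 'cy', 'world_from_camera']
wrist 323.83791074330964 323.83791074330964 256.8926852395944 193.9342131694788 [[0.361, -0.891, -0.275, 165.203], [0.933, 0.344, 0.108, 634.71], [-0.002, -0.296, 0.955, 371.946], [0.0, 0.0, 0.0, 1.0]] ['image', 'z_map', 'fx', 'fy', 'cx', 'cy', 'world_from_camera']
```

View pics/scene0.png

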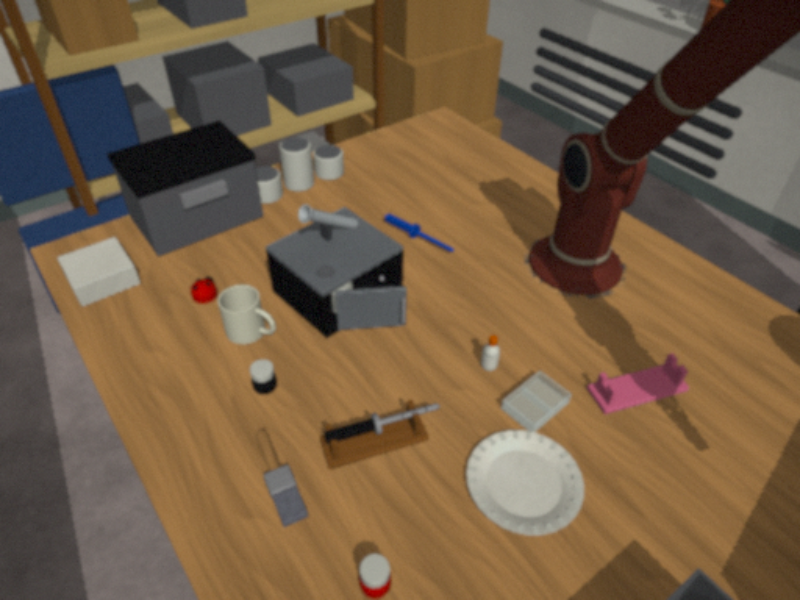

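View pics/top0.png

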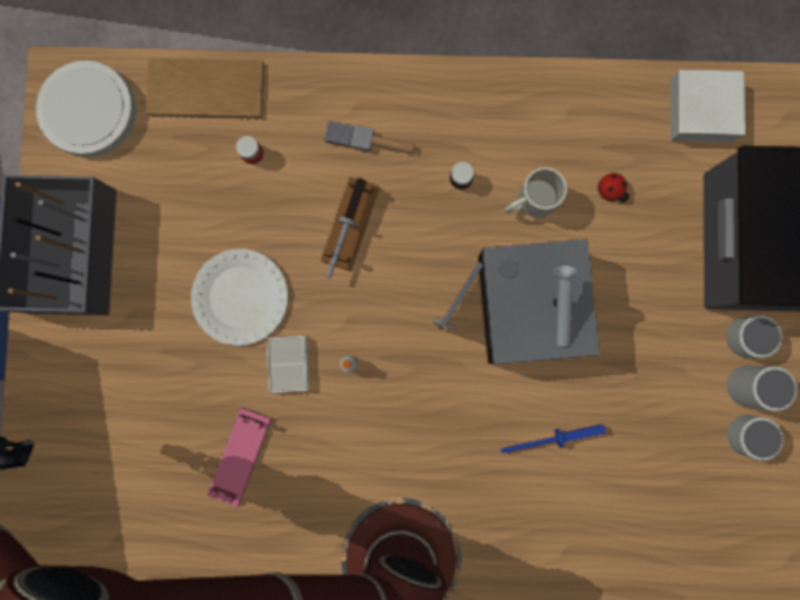

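The scene view shows the module with its open door at about (370,300), the rod in its rest at (375,430) and the plate at (525,480). In the top view the door runs from its hinge at (482,258) to its free edge at (440,325). The rod runs from its handle at (357,190) to its tip at (330,275). The tube mouth is at (566,270) and the plate centre at (240,297).

```bash
cat > h.py <<'E'
import numpy as np,cv2,pickle
def cloud(f):
    z=f['z_map'];v,u=np.indices(z.shape)
    p=np.stack([(u-f['cx'])/f['fx']*z,-(v-f['cy'])/f['fy']*z,-z],-1)
    T=f['world_from_camera'];w=p@T[:3,:3].T+T[:3,3];w[z<=0]=np.nan;return w
def ray(f,u,v,h):
    T=f['world_from_camera'];d=T[:3,:3]@np.array([(u-f['cx'])/f['fx'],-(v-f['cy'])/f['fy'],-1]);o=T[:3,3]
    return o+d*(h-o[2])/d[2]
def proj(f,P):
    T=f['world_from_camera'];c=(np.atleast_2d(P)-T[:3,3])@T[:3,:3]
    return np.stack([f['cx']+f['fx']*c[:,0]/-c[:,2],f['cy']-f['fy']*c[:,1]/-c[:,2]],-1)
E
python3 - <<'E'
from h import *
F=pickle.load(open('f0.pkl','rb'));f=F['top'];W=cloud(f);Ws=cloud(F['scene']);s=.64
im=f['image'];hsv=cv2.cvtColor(im,cv2.COLOR_RGB2HSV)
def box(u0,v0,u1,v1):
    m=np.zeros(im.shape[:2],bool);m[int(v0*s):int(v1*s),int(u0*s):int(u1*s)]=1;return m
# table level
t=W[box(300,400,450,480)];print('table z',np.nanmedian(t[:,2]),np.nanstd(t[:,2]))
b=box(470,225,615,375);m=b&(abs(W[...,2]-120)<6)
cs=W[m];print('cab',m.sum(),np.median(cs[:,2]),cv2.minAreaRect(cs[:,:2].astype(np.float32)),cv2.minAreaRect(np.argwhere(m)[:,::-1].astype(np.float32)))
# tube: above 135
m=b&(W[...,2]>135);c=W[m];print('tube',m.sum(),c.min(0),c.max(0),cv2.fitLine(c[:,:2].astype(np.float32),2,0,.01,.01).ravel())
for n,w in(('t',W),('s',Ws)):
    k=(w[...,2]>20)&(w[...,2]<116)&(w[...,0]>380)&(w[...,0]<560)&(w[...,1]>-110)&(w[...,1]<-20)
    c=w[k];print('door',n,len(c));
    pickle.dump(c,open('door_%s.pkl'%n,'wb'))
    if len(c)>10: print(c.min(0),c.max(0),cv2.fitLine(c[:,:2].astype(np.float32),2,0,.01,.01).ravel(),np.percentile(c[:,2],[5,50,95]))
# plate
m=box(180,235,300,355)&(hsv[...,1]<60)&(hsv[...,2]>110)
m=(m*255).astype(np.uint8);cn=max(cv2.findContours(m,0,1)[0],key=cv2.contourArea);(u,v),R=cv2.minEnclosingCircle(cn);e=cv2.fitEllipse(cn);print('plate',u,v,R,e,ray(f,*e[0],12))
# rod crop upscaled with both views
a=cv2.resize(im[100:185,195:255],None,fx=6,fy=6,interpolation=cv2.INTER_CUBIC)
g=F['scene']['image'];bb=cv2.resize(g[250:305,200:290],None,fx=4.8,fy=4.8,interpolation=cv2.INTER_CUBIC)
H=max(a.shape[0],bb.shape[0]);o=np.zeros((H,a.shape[1]+bb.shape[1],3),np.uint8);o[:a.shape[0],:a.shape[1]]=a;o[:bb.shape[0],a.shape[1]:]=bb
cv2.imwrite('pics/rod.png',o[:,:,::-1]);print(o.shape)
c=cv2.resize(im[145:235,270:390],None,fx=5,fy=5,interpolation=cv2.INTER_CUBIC);cv2.imwrite('pics/cab.png',c[:,:,::-1])
E
```

```text
table z -0.06192103484340805 2.792462179378904
cab 4456 119.88430010606862 ((467.1752624511719, -214.95257568359375), (200.0708465576172, 208.50027465820312), 6.663359642028809) ((340.9344482421875, 192.7786865234375), (74.87305450439453, 78.6755599975586), 84.80557250976562)
tube 465 [ 395.08631375 -275.52880558  135.195375  ] [ 520.33921557 -237.47699448  215.44047291] [ 9.9450761e-01  1.0466414e-01  4.6485126e+02 -2.5766541e+02]
door t 168
[ 418.48154056 -108.92868725   34.26118485] [509.87655076 -48.55388232 115.38806928] [  0.8657056  -0.5005535 455.0331    -80.81752  ] [ 60.09385944 108.97311711 113.33501553]
door s 911
[ 418.16466104 -109.99373611   20.14139737] [521.36589265 -42.04122183 113.09659457] [  0.85094994  -0.52524686 470.20416    -81.242874  ] [ 25.56971142  71.34259497 108.69369522]
plate 160.5 197.5 41.74336242675781 ((155.85223388671875, 192.4237060546875), (58.596744537353516, 76.19950103759766), 130.37771606445312) [462.07407606 305.48367535  12.        ]
(510, 792, 3)
```

View pics/rod.png

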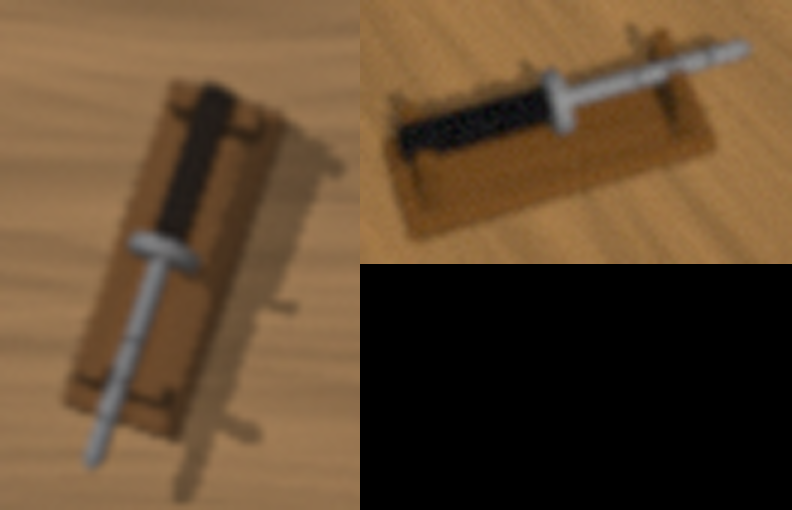

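View pics/cab.png

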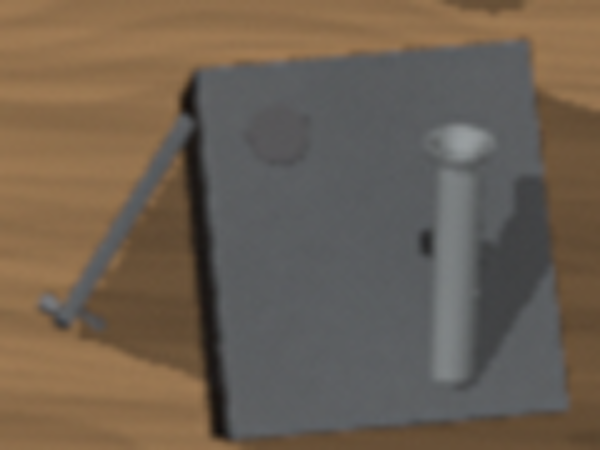

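The rod crop, left side, puts the tip at (92,462), the collar at (163,250) and the handle end at (213,92). In the module crop the top corners are (197,72), (527,40), (567,408) and (228,437). The door's top edge runs from (190,122) to (65,315), and the tube rim is centred at about (460,145).

Run:
```python
from h import *
F=pickle.load(open('f0.pkl','rb'));f=F['top'];S=F['scene'];im=f['image'];W=cloud(f)
C=lambda u,v,h:ray(f,270+(u+.5)/5-.5,145+(v+.5)/5-.5,h)
R=lambda u,v,h:ray(f,195+(u+.5)/6-.5,100+(v+.5)/6-.5,h)
cs=np.array([C(197,72,120),C(527,40,120),C(567,408,120),C(228,437,120)])
print('corners',cs.round(1).tolist(),'centre',cs.mean(0))
ax=(cs[0]+cs[1]-cs[2]-cs[3]);print('cab x yaw',np.degrees(np.arctan2(ax[1],ax[0])),[np.linalg.norm(cs[i]-cs[i-1]) for i in range(4)])
print('hinge',C(190,120,110),'free',C(66,316,110),'lip',C(48,305,110))
d=C(190,120,110)-C(66,316,110);print('door yaw',np.degrees(np.arctan2(d[1],d[0])),np.linalg.norm(d))
print('mouth',C(460,145,200),'tube base axis ~',C(453,380,135))
print('tip',R(92,460,45),'collar',R(163,250,45),'handle end',R(213,90,53))
d=R(92,460,45)-R(213,90,53);print(np.degrees(np.arctan2(d[1],d[0])),np.linalg.norm(d[:2]))
# scene rays
q=lambda u,v,h:ray(S,(u+.5)*.64-.5,(v+.5)*.64-.5,h)
c2=lambda u,v,h:ray(S,200+(u-360+.5)/4.8-.5,250+(v+.5)/4.8-.5,h)
print('scene: mouth',q(306,214,200),'tip',c2(746,47,45),'collar face',c2(565,103,45),'hand end',c2(403,138,45))
# plate
hsv=cv2.cvtColor(im,cv2.COLOR_RGB2HSV)
m=np.zeros(im.shape[:2],np.uint8);m[155:226,118:190]=255;m[(hsv[...,1]>70)|(hsv[...,2]<120)]=0
n,l,st,ce=cv2.connectedComponentsWithStats(m);k=1+st[1:,4].argmax();cn=cv2.findContours((l==k).astype(np.uint8),0,1)[0][0]
e=cv2.fitEllipse(cn);print('plate',e,ray(f,*e[0],8),e[1][0]/2)
```

```text
corners [[555.0, -128.2, 120.0], [576.8, -304.6, 120.0], [380.6, -327.3, 120.0], [360.5, -148.2, 120.0]] centre [ 468.21751723 -227.08023337  120.        ]
cab x yaw 6.235949786033892 [np.float64(195.5100692101849), np.float64(177.81375450261302), np.float64(197.5356571341386), np.float64(180.14270502659653)]
hinge [ 530.29159833 -125.73691548  110.        ] free [422.77969066 -61.32535026 110.        ] lip [428.42873598 -51.5368592  110.        ]
door yaw -30.92628843071919 125.33020397002666
mouth [ 509.46361688 -253.35762228  200.        ] tube base axis ~ [ 393.47066144 -263.89645838  135.        ]
tip [509.78952576 145.68437766  45.        ] collar [611.15518885 115.46431125  45.        ] handle end [687.18344659  93.43414713  53.        ]
163.5880040692332 184.92887751493024
scene: mouth [ 510.3840303  -247.73709761  200.        ] tip [508.09983168 147.46942935  45.        ] collar face [607.07721242 119.84187243  45.        ] hand end [686.50272803  88.60208133  45.        ]
plate ((155.30319213867188, 192.0740203857422), (59.040897369384766, 74.06946563720703), 131.9500732421875) [463.33144722 308.1175947    8.        ] 29.520448684692383
```

```bash
cat > p.py <<'E'
import numpy as np
from scipy.spatial.transform import Rotation as Ro
from rig import sense
def R0():
    s=sense();return Ro.from_quat(s['tcp_rot']),np.array(s['eef_pos'])
def go(targets,rot=None):
    Rc,p=R0()
    tw=np.zeros(3) if rot is None else (Rc.inv()*rot).as_rotvec()
    for t in targets: print('slide',np.round(Rc.inv().apply(np.array(t)-p),1).tolist(),'twist',np.round(tw,3).tolist(),'dist',round(np.linalg.norm(np.array(t)-p)),'ang',round(np.degrees(np.linalg.norm(tw))))
def frame(x,z):
    x=np.array(x,float);z=np.array(z,float);x/=np.linalg.norm(x);z-=x*(x@z);z/=np.linalg.norm(z)
    return Ro.from_matrix(np.stack([x,np.cross(z,x),z],1))
def st():
    s=sense();print(round(s['time_s'],2),np.round(s['eef_pos'],1),np.round(s['joint_pos'],2),'F',np.round(s['wrist_force'],1),'gap',round(s['finger_gap'],3),round(s['gripper_force'],1))
E
python3 -c "
from p import *
go([(430,350,200),(480,-10,200)])"
```

```text
slide [-275.4, -168.2, -8.3] twist [0.0, 0.0, 0.0] dist 323 ang 0
slide [-451.5, -486.2, -7.6] twist [0.0, 0.0, 0.0] dist 663 ang 0
```

play_rows(
  increments=[
    {"twist":[0,0,0],"slide":[-34,-21,-1],"grip":1},
    {"twist":[0,0,0],"slide":[-68,-42,-2],"grip":1},
    {"twist":[0,0,0],"slide":[-102,-63,-3],"grip":1},
    {"twist":[0,0,0],"slide":[-136,-84,-4],"grip":1},
    {"twist":[0,0,0],"slide":[-170,-105,-5],"grip":1},
    {"twist":[0,0,0],"slide":[-204,-126,-6],"grip":1},
    {"twist":[0,0,0],"slide":[-238,-147,-7],"grip":1},
    {"twist":[0,0,0],"slide":[-260,-160,-8],"grip":1},
    {"twist":[0,0,0],"slide":[-275,-168,-8],"grip":1},
    {"twist":[0,0,0],"slide":[-275,-168,-8],"grip":1},
  ],
)

```text
time_s: 0.98
eef_pos: [433.8, 345.5, 200.2]
tcp_rot: [0.187, 0.982, -0.001, 0.001]
wrist_force: [1.1, -1.1, -0.1]
finger_gap: -0.002
gripper_force: 0.0
```

play_rows(
  increments=[
    {"twist":[0,0,0],"slide":[-17,-32,0],"grip":1},
    {"twist":[0,0,0],"slide":[-35,-64,0],"grip":1},
    {"twist":[0,0,0],"slide":[-53,-96,0],"grip":1},
    {"twist":[0,0,0],"slide":[-71,-128,0],"grip":1},
    {"twist":[0,0,0],"slide":[-89,-160,0],"grip":1},
    {"twist":[0,0,0],"slide":[-107,-192,0],"grip":1},
    {"twist":[0,0,0],"slide":[-125,-224,0],"grip":1},
    {"twist":[0,0,0],"slide":[-143,-256,0],"grip":1},
    {"twist":[0,0,0],"slide":[-160,-288,0],"grip":1},
    {"twist":[0,0,0],"slide":[-176,-318,0],"grip":1},
  ],
)

```text
time_s: 1.82
eef_pos: [479.7, -9.6, 200.3]
tcp_rot: [0.182, 0.983, 0.0, -0.0]
wrist_force: [1.1, 0.1, -0.7]
finger_gap: -0.004
gripper_force: 0.0
```

```bash
python3 -c "
from p import *
st()
H=np.array([531,-126]);T=[(480,-10,72)]
for th in (.65,.52,.39,.26,.15,.08,.03,0,-.02):
    a=np.radians(6.2)-th;P=H+np.array([[np.cos(a),-np.sin(a)],[np.sin(a),np.cos(a)]])@[-97,21]
    T.append((*P,72))
go(T)"
```

```text
1.82 [479.7  -9.6 200.3] [-0.09  0.34  0.09  1.89 -0.04  0.91  1.22] F [ 1.1  0.1 -0.7] gap -0.004 0.0
slide [-0.4, -0.3, 128.3] twist [0.0, 0.0, 0.0] dist 128 ang 0
slide [2.3, -52.8, 128.3] twist [0.0, 0.0, 0.0] dist 139 ang 0
slide [6.4, -65.0, 128.3] twist [0.0, 0.0, 0.0] dist 144 ang 0
slide [8.9, -77.6, 128.2] twist [0.0, 0.0, 0.0] dist 150 ang 0
slide [9.7, -90.5, 128.2] twist [0.0, 0.0, 0.0] dist 157 ang 0
slide [9.1, -101.4, 128.2] twist [0.0, 0.0, 0.0] dist 164 ang 0
slide [8.1, -108.3, 128.2] twist [0.0, 0.0, 0.0] dist 168 ang 0
slide [7.0, -113.1, 128.2] twist [0.0, 0.0, 0.0] dist 171 ang 0
slide [6.3, -116.0, 128.2] twist [0.0, 0.0, 0.0] dist 173 ang 0
slide [5.8, -117.9, 128.2] twist [0.0, 0.0, 0.0] dist 174 ang 0
```

play_rows(
  increments=[
    {"twist":[0,0,0],"slide":[0,0,33],"grip":1},
    {"twist":[0,0,0],"slide":[0,0,66],"grip":1},
    {"twist":[0,0,0],"slide":[0,0,99],"grip":1},
    {"twist":[0,0,0],"slide":[0,0,128],"grip":1},
    {"twist":[0,0,0],"slide":[0,0,128],"grip":1},
    {"twist":[0,0,0],"slide":[1,-20,128],"grip":1},
    {"twist":[0,0,0],"slide":[2,-38,128],"grip":1},
    {"twist":[0,0,0],"slide":[2,-46,128],"grip":1},
    {"twist":[0,0,0],"slide":[2,-53,128],"grip":1},
    {"twist":[0,0,0],"slide":[4,-59,128],"grip":1},
  ],
)

```text
time_s: 2.65
eef_pos: [456.1, -62.6, 73.4]
tcp_rot: [0.183, 0.983, 0.0, 0.001]
wrist_force: [0.3, -0.2, -0.1]
finger_gap: 0.0
gripper_force: 0.0
```

play_rows(
  increments=[
    {"twist":[0,0,0],"slide":[2,-6,0],"grip":1},
    {"twist":[0,0,0],"slide":[4,-12,0],"grip":1},
    {"twist":[0,0,0],"slide":[5,-19,0],"grip":1},
    {"twist":[0,0,0],"slide":[6,-25,0],"grip":1},
    {"twist":[0,0,0],"slide":[6,-31,0],"grip":1},
    {"twist":[0,0,0],"slide":[5,-36,0],"grip":1},
    {"twist":[0,0,0],"slide":[5,-42,0],"grip":1},
    {"twist":[0,0,0],"slide":[4,-46,0],"grip":1},
  ],
)

```text
time_s: 3.32
eef_pos: [434.3, -105.1, 72.3]
tcp_rot: [0.183, 0.983, -0.0, -0.0]
wrist_force: [0.3, 1.0, 0.3]
finger_gap: -0.001
gripper_force: 0.0
```

Run:
```python
from p import *
from h import *
from rig import imaging
st()
f=imaging.grab_frame('top');s=imaging.grab_frame('scene')
a=cv2.resize(f['image'][140:240,270:380],None,fx=3.6,fy=3.6,interpolation=cv2.INTER_CUBIC)
b=cv2.resize(s['image'][120:220,160:270],None,fx=3.6,fy=3.6,interpolation=cv2.INTER_CUBIC)
cv2.imwrite('pics/door1.png',np.hstack([a,b])[:,:,::-1])
```

```text
3.32 [ 434.3 -105.1   72.3] [ 0.15  0.49  0.05  2.13 -0.05  0.52  1.44] F [0.3 1.  0.3] gap -0.001 0.0
```

View pics/door1.png

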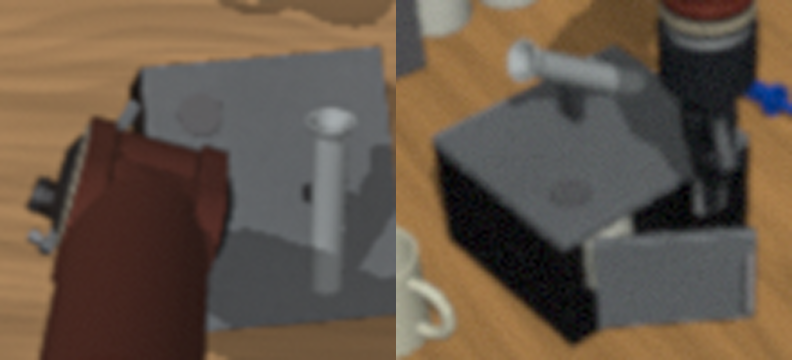

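The door looks no more closed than before: its left edge is at (595,245) and its right edge at (755,230). The fingertips appear behind its top edge at (710,210). I'll check this with projections.

Run:
```python
from p import *
from h import *
from rig import imaging
f=imaging.grab_frame('top');s=imaging.grab_frame('scene');wf=imaging.grab_frame('wrist')
Rc,p=R0()
crop=lambda q:(q-[160,120])*3.6+[396,0]
print('tcp scene crop',crop(proj(s,[p,p-Rc.apply([0,0,60])])))
print('hinge/free top expected',crop(proj(s,[[530,-126,110],[423,-61,110],[531-129,-126-14,110],[423,-61,14]])))
for n,fr in(('scene',s),('top',f)):
    w=cloud(fr);k=(w[...,2]>20)&(w[...,2]<108)&(w[...,0]>390)&(w[...,0]<560)&(w[...,1]>-135)&(w[...,1]<-20)
    c=w[k];print(n,len(c),c.min(0),c.max(0),cv2.fitLine(c[:,:2].astype(np.float32),cv2.DIST_HUBER,0,.01,.01).ravel())
cv2.imwrite('pics/w1.png',wf['image'][:,:,::-1])
```

```text
tcp scene crop [[706.4048684  238.8439682 ]
 [706.10085698 183.58511862]]
hinge/free top expected [[591.57119716 236.37808595]
 [749.76044233 227.90183073]
 [713.02943813 166.15396779]
 [747.84676885 312.41883501]]
scene 1158 [ 417.98935023 -134.75760067   20.19223552] [559.09451928 -42.46349745 107.99271259] [  0.86378145  -0.5038667  487.03848    -91.218025  ]
top 58 [ 418.58549279 -133.6913046    36.07659729] [557.07930562 -48.65448664 107.6807913 ] [  0.85498184  -0.5186579  489.9503     -96.95693   ]
```

View pics/w1.png

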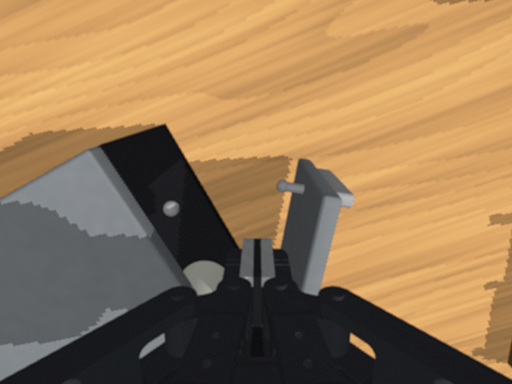

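Projection confirms it: the door has not moved, and the fingers are between the door and the module. I'll lift straight out and approach the outer face again, more slowly.

play_rows(
  increments=[
    {"twist":[0,0,0],"slide":[0,0,-30],"grip":1},
    {"twist":[0,0,0],"slide":[0,0,-65],"grip":1},
    {"twist":[0,0,0],"slide":[0,0,-100],"grip":1},
    {"twist":[0,0,0],"slide":[0,0,-100],"grip":1},
    {"twist":[0,0,0],"slide":[-2,35,-100],"grip":1},
    {"twist":[0,0,0],"slide":[-5,70,-100],"grip":1},
    {"twist":[0,0,0],"slide":[-7,90,-100],"grip":1},
    {"twist":[0,0,0],"slide":[-7,90,-100],"grip":1},
  ],
)

```text
time_s: 4.23
eef_pos: [475.5, -16.4, 172.1]
tcp_rot: [0.178, 0.984, 0.002, 0.001]
wrist_force: [-0.5, 0.6, -0.4]
finger_gap: 0.003
gripper_force: 0.0
```

Run:
```python
from p import *
from h import *
from rig import imaging
st()
s=imaging.grab_frame('scene');wf=imaging.grab_frame('wrist');t=imaging.grab_frame('top')
cv2.imwrite('pics/w2.png',np.hstack([cv2.resize(x['image'],(400,300)) for x in(wf,s)])[:,:,::-1])
Rc,p=R0()
for n,fr in(('scene',s),('top',t),('wrist',wf)):
    w=cloud(fr);k=(w[...,2]>25)&(w[...,2]<106)&(w[...,0]>390)&(w[...,0]<525)&(w[...,1]<-35)&(w[...,1]>-115)&(np.hypot(w[...,0]-p[0],w[...,1]-p[1])>25)
    c=w[k];print(n,len(c));
    if len(c)>20: print(c.min(0),c.max(0),cv2.fitLine(c[:,:2].astype(np.float32),cv2.DIST_HUBER,0,.01,.01).ravel())
```

```text
4.23 [475.5 -16.4 172.1] [-0.04  0.37  0.04  1.94 -0.02  0.83  1.23] F [-0.5  0.6 -0.4] gap 0.003 0.0
scene 809
[ 420.1888233  -114.74832416   25.00661085] [524.90812806 -42.82681701 105.90498894] [  0.8630231  -0.5051645 475.42822   -84.413795 ]
top 8
wrist 2040
[ 419.01991701 -113.9002325    25.11242369] [524.86297603 -46.1614957  105.99906474] [  0.8630001  -0.5052037 470.63742   -82.00844  ]
```

View pics/w2.png

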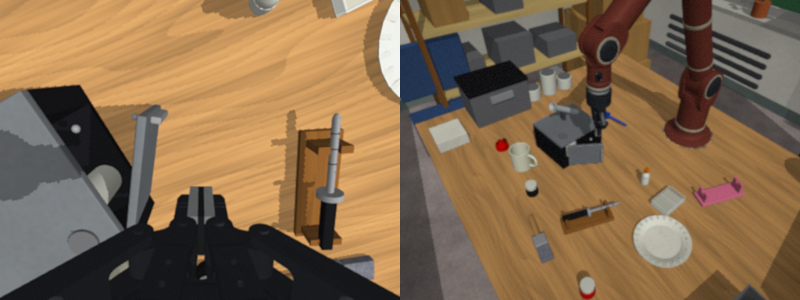

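The wrist view shows the door edge at (143,180) with the fingers at (200,200), outside the outer face. I'll lower and close in slowly.

play_rows(
  increments=[
    {"twist":[0,0,0],"slide":[0,0,35],"grip":1},
    {"twist":[0,0,0],"slide":[0,0,70],"grip":1},
    {"twist":[0,0,0],"slide":[0,0,102],"grip":1},
    {"twist":[0,0,0],"slide":[0,0,102],"grip":1},
    {"twist":[0,0,0],"slide":[2,-15,102],"grip":1},
    {"twist":[0,0,0],"slide":[5,-30,102],"grip":1},
    {"twist":[0,0,0],"slide":[5,-30,102],"grip":1},
  ],
)

```text
time_s: 4.97
eef_pos: [456.3, -53.0, 71.3]
tcp_rot: [0.186, 0.983, -0.001, -0.0]
wrist_force: [-0.9, 0.4, 0.6]
finger_gap: 0.0
gripper_force: 0.0
```

play_rows(
  increments=[
    {"twist":[0,0,0],"slide":[1,-4,0],"grip":1},
    {"twist":[0,0,0],"slide":[2,-8,0],"grip":1},
    {"twist":[0,0,0],"slide":[2,-12,0],"grip":1},
    {"twist":[0,0,0],"slide":[3,-16,0],"grip":1},
    {"twist":[0,0,0],"slide":[4,-20,0],"grip":1},
    {"twist":[0,0,0],"slide":[5,-24,0],"grip":1},
    {"twist":[0,0,0],"slide":[5,-28,0],"grip":1},
    {"twist":[0,0,0],"slide":[5,-28,0],"grip":1},
  ],
)

```text
time_s: 5.63
eef_pos: [442.6, -74.2, 70.3]
tcp_rot: [0.183, 0.983, -0.0, -0.0]
wrist_force: [-1.0, -0.0, -0.7]
finger_gap: -0.001
gripper_force: 0.0
```

Run:
```python
from p import *
from h import *
from rig import imaging
st()
s=imaging.grab_frame('scene');wf=imaging.grab_frame('wrist')
b=cv2.resize(s['image'][120:220,160:270],(400,364),interpolation=cv2.INTER_CUBIC)
a=cv2.resize(wf['image'],(400,300));a=np.vstack([a,np.zeros((64,400,3),np.uint8)])
cv2.imwrite('pics/w3.png',np.hstack([a,b])[:,:,::-1])
Rc,p=R0()
for n,fr in(('scene',s),('wrist',wf)):
    w=cloud(fr);k=(w[...,2]>25)&(w[...,2]<106)&(w[...,0]>390)&(w[...,0]<525)&(w[...,1]<-35)&(w[...,1]>-125)&(np.hypot(w[...,0]-p[0],w[...,1]-p[1])>25)
    c=w[k];print(n,len(c),c.min(0),c.max(0),cv2.fitLine(c[:,:2].astype(np.float32),cv2.DIST_HUBER,0,.01,.01).ravel())
```

```text
5.63 [442.6 -74.2  70.3] [ 0.1   0.5   0.02  2.12 -0.02  0.52  1.34] F [-1.  -0.  -0.7] gap -0.001 0.0
scene 481 [ 413.15676374 -117.70732241   25.04994255] [524.98151828 -55.5894112  105.97688318] [ 9.1719449e-01 -3.9843979e-01  4.9287772e+02 -1.0112576e+02]
wrist 826 [413.12406113 -98.4215802   25.45479759] [467.32448461 -69.62604356 105.95489185] [ 1.3804033e-01 -9.9042660e-01  4.1552753e+02 -7.7519897e+01]
```

View pics/w3.png

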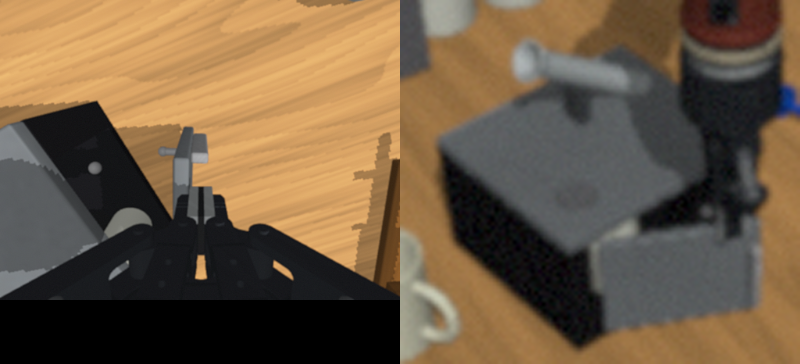

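The wrist view shows the door edge at (185,150) moving with the fingers at (200,210). The door yaw went from -30° to -23.5°, so contact is real this time. I'll carry on slowly along the arc.

Run:
```python
from p import *
H=np.array([530,-126]);T=[]
for psi in (-20,-16,-12,-8,-4,0,3,5,6.2,7.5):
    a=np.radians(psi);P=H+np.array([[np.cos(a),-np.sin(a)],[np.sin(a),np.cos(a)]])@[-99,12]
    T.append((*P,60))
go(T)
```

```text
slide [-1.1, -7.6, 10.2] twist [0.0, 0.0, 0.0] dist 13 ang 0
slide [-0.6, -14.5, 10.2] twist [0.0, 0.0, 0.0] dist 18 ang 0
slide [-0.6, -21.5, 10.2] twist [0.0, 0.0, 0.0] dist 24 ang 0
slide [-1.1, -28.4, 10.2] twist [0.0, 0.0, 0.0] dist 30 ang 0
slide [-2.1, -35.3, 10.2] twist [0.0, 0.0, 0.0] dist 37 ang 0
slide [-3.6, -42.1, 10.2] twist [0.0, 0.0, 0.0] dist 43 ang 0
slide [-5.0, -47.2, 10.2] twist [0.0, 0.0, 0.0] dist 48 ang 0
slide [-6.1, -50.5, 10.2] twist [0.0, 0.0, 0.0] dist 52 ang 0
slide [-6.8, -52.4, 10.2] twist [0.0, 0.0, 0.0] dist 54 ang 0
slide [-7.6, -54.5, 10.2] twist [0.0, 0.0, 0.0] dist 56 ang 0
```

play_rows(
  increments=[
    {"twist":[0,0,0],"slide":[0,-4,5],"grip":1},
    {"twist":[0,0,0],"slide":[-1,-8,10],"grip":1},
    {"twist":[0,0,0],"slide":[-1,-12,10],"grip":1},
    {"twist":[0,0,0],"slide":[-1,-16,10],"grip":1},
    {"twist":[0,0,0],"slide":[-1,-20,10],"grip":1},
    {"twist":[0,0,0],"slide":[-1,-24,10],"grip":1},
    {"twist":[0,0,0],"slide":[-1,-28,10],"grip":1},
    {"twist":[0,0,0],"slide":[-2,-32,10],"grip":1},
    {"twist":[0,0,0],"slide":[-2,-35,10],"grip":1},
    {"twist":[0,0,0],"slide":[-2,-35,10],"grip":1},
  ],
)

```text
time_s: 6.57
eef_pos: [434.7, -107.9, 63.6]
tcp_rot: [0.183, 0.983, -0.0, 0.003]
wrist_force: [-4.7, 1.1, 31.8]
finger_gap: 0.0
gripper_force: 17.8
```

```bash
cat > door.py <<'E'
from p import *
from h import *
from rig import imaging
st()
Rc,p=R0()
for n in('scene','wrist'):
    fr=imaging.grab_frame(n);w=cloud(fr);k=(w[...,2]>25)&(w[...,2]<106)&(w[...,0]>390)&(w[...,0]<525)&(w[...,1]<-35)&(w[...,1]>-145)&(np.hypot(w[...,0]-p[0],w[...,1]-p[1])>25)
    c=w[k];d=cv2.fitLine(c[:,:2].astype(np.float32),cv2.DIST_HUBER,0,.01,.01).ravel();print(n,len(c),c.min(0).round(),c.max(0).round(),d.round(2),'yaw',np.degrees(np.arctan2(d[1],d[0])))
    k=(np.hypot(w[...,0]-p[0],w[...,1]-p[1])<18);c=w[k];print(' near tcp z pct',np.percentile(c[:,2],[1,10,30,50]) if len(c) else 0)
E
python3 door.py
```

```text
6.57 [ 434.7 -107.9   63.6] [ 0.18  0.51  0.01  2.14 -0.01  0.49  1.41] F [-4.7  1.1 31.8] gap 0.0 17.8
scene 430 [ 403. -125.   25.] [525. -99. 106.] [ 1.0000e+00 -5.0000e-02  4.8782e+02 -1.1605e+02] yaw -2.7721193
 near tcp z pct [-3.39161675e+00 -9.01107981e-02  5.67124019e+01  1.14567632e+02]
wrist 1484 [ 404. -141.   26.] [ 459. -102.  106.] [ 1.8000e-01  9.8000e-01  4.0629e+02 -1.1019e+02] yaw 79.62792
 near tcp z pct [ -1.71741719  40.37202016 126.57394873 148.64309794]
```

The upward force of 32 N means the finger links are resting on the door's top edge. I'll raise the tool, then finish the push.

play_rows(
  increments=[
    {"twist":[0,0,0],"slide":[0,1,-6],"grip":1},
    {"twist":[0,0,0],"slide":[0,1,-12],"grip":1},
    {"twist":[0,0,0],"slide":[0,1,-12],"grip":1},
  ],
)

```text
time_s: 6.92
eef_pos: [433.2, -105.9, 72.8]
tcp_rot: [0.183, 0.983, -0.0, 0.001]
wrist_force: [0.5, 0.3, -0.1]
finger_gap: 0.002
gripper_force: 0.0
```

play_rows(
  increments=[
    {"twist":[0,0,0],"slide":[-1,-4,0],"grip":1},
    {"twist":[0,0,0],"slide":[-2,-8,0],"grip":1},
    {"twist":[0,0,0],"slide":[-3,-12,0],"grip":1},
    {"twist":[0,0,0],"slide":[-3,-14,0],"grip":1},
    {"twist":[0,0,0],"slide":[-3,-14,0],"grip":1},
  ],
)

```text
time_s: 7.33
eef_pos: [430.1, -120.8, 71.9]
tcp_rot: [0.184, 0.983, -0.0, -0.001]
wrist_force: [-0.0, -0.1, 0.2]
finger_gap: -0.001
gripper_force: 0.0
```

```bash
python3 door.py
```

```text
7.33 [ 430.1 -120.8   71.9] [ 0.21  0.5   0.01  2.13 -0.01  0.52  1.44] F [-0.  -0.1  0.2] gap -0.001 0.0
scene 455 [ 402. -136.   25.] [525. -99. 106.] [ 1.0000e+00 -7.0000e-02  4.8852e+02 -1.1599e+02] yaw -3.74795
 near tcp z pct [ -3.21933485  15.62522485  65.9665978  116.38675605]
wrist 1104 [ 404. -142.   25.] [ 473. -103.  106.] [ 1.9000e-01  9.8000e-01  4.0544e+02 -1.1422e+02] yaw 78.934364
 near tcp z pct [ -0.29211524 116.48100699 147.49226427 161.34603282]
```

play_rows(
  increments=[
    {"twist":[0,0,0],"slide":[0,0,-30],"grip":1},
    {"twist":[0,0,0],"slide":[0,0,-65],"grip":1},
    {"twist":[0,0,0],"slide":[0,0,-100],"grip":1},
    {"twist":[0,0,0],"slide":[0,35,-100],"grip":1},
    {"twist":[0,0,0],"slide":[0,70,-100],"grip":1},
    {"twist":[0,0,0],"slide":[0,70,-100],"grip":1},
  ],
)

```text
time_s: 7.93
eef_pos: [458.9, -46.5, 173.3]
tcp_rot: [0.177, 0.984, 0.003, 0.002]
wrist_force: [-0.2, 0.9, -0.5]
finger_gap: 0.0
gripper_force: 0.0
```

Run:
```python
from p import *
from h import *
from rig import imaging
st();Rc,p=R0()
for n in('scene','wrist'):
    f=imaging.grab_frame(n);w=cloud(f)
    l=(w-p)@Rc.as_matrix()  # tool coords
    k=(abs(l[...,0])<25)&(abs(l[...,1])<40)&(l[...,2]>-90)&(l[...,2]<40)
    c=l[k];print(n,len(c),c.min(0).round(1),c.max(0).round(1),np.percentile(c[:,2],[50,90,98,100]).round(1))
    for z in range(-80,30,10):
        q=c[(c[:,2]>=z)&(c[:,2]<z+10)]
        if len(q)>3: print(z,len(q),q[:,:2].min(0).round(),q[:,:2].max(0).round(),q[:,:2].mean(0).round(1))
    if n=='scene':
        uv=proj(f,[p])[0];print(uv);u,v=uv.astype(int);cv2.circle(f['image'],(u,v),1,(255,0,0),-1)
        cv2.imwrite('pics/tip.png',cv2.resize(f['image'][v-70:v+50,u-60:u+60],(600,600),interpolation=cv2.INTER_CUBIC)[:,:,::-1])
```

```text
7.93 [458.9 -46.5 173.3] [ 0.06  0.35 -0.01  1.98 -0.    0.81  1.27] F [-0.2  0.9 -0.5] gap 0.0 0.0
scene 109 [-12.1 -23.3 -89.9] [ 13.4  34.  -36.9] [-61.9 -46.3 -39.2 -36.9]
-80 5 [-9.  2.] [ 5. 17.] [-5.5  8.9]
-70 27 [-10.   0.] [13. 19.] [-0.3 12.5]
-60 32 [-9. -0.] [13. 19.] [-0.5 12.1]
-50 14 [-9. -2.] [10. 16.] [-2.3 10.2]
[251.19127603 174.10930502]
wrist 6189 [-13.4 -36.9 -90. ] [ 13.3  33.6 -40.1] [-81.6 -53.4 -45.  -40.1]
-80 966 [-13. -21.] [12. 18.] [ 5.2 -1.8]
-70 783 [  5. -15.] [11. 12.] [ 8.1 -1.8]
-60 681 [  5. -15.] [11. 12.] [ 7.9 -1.7]
-50 399 [  5. -15.] [11. 11.] [ 8.4 -2.1]
```

View pics/tip.png

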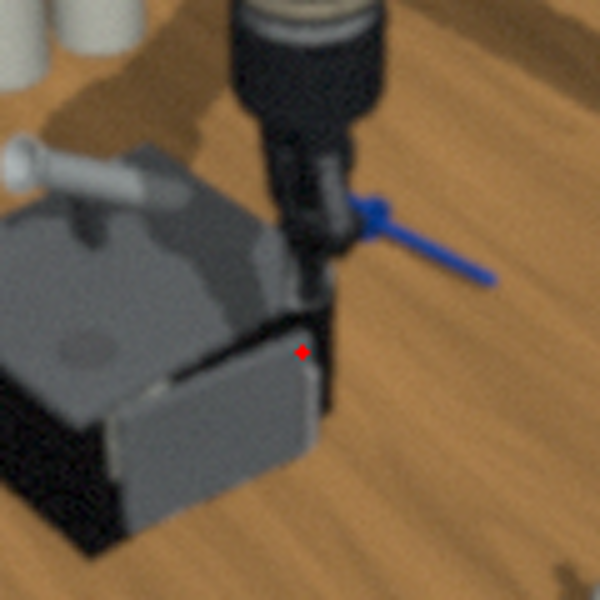

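Depth shows the real fingertips about 39 mm short of the reported TCP, so my first pass went over the top of the door. Contact appeared at reported z of about 71 and was gone at 72, which agrees with the 110 mm door top. I'll use tip = TCP − 39 mm along tool z.

Run:
```python
from p import *
H=np.array([530,-126]);T=[(459,-46.5,31)]
for psi in (-3,0,3,5,6.2,7.5):
    a=np.radians(psi);P=H+np.array([[np.cos(a),-np.sin(a)],[np.sin(a),np.cos(a)]])@[-98,18]
    T.append((*P,31))
go(T)
```

```text
slide [-0.6, 6.7, 141.2] twist [0.0, 0.0, 0.0] dist 141 ang 0
slide [3.6, -55.2, 141.2] twist [0.0, 0.0, 0.0] dist 152 ang 0
slide [2.8, -60.3, 141.2] twist [0.0, 0.0, 0.0] dist 154 ang 0
slide [1.7, -65.4, 141.2] twist [0.0, 0.0, 0.0] dist 156 ang 0
slide [0.8, -68.8, 141.2] twist [0.0, 0.0, 0.0] dist 157 ang 0
slide [0.3, -70.8, 141.2] twist [0.0, 0.0, 0.0] dist 158 ang 0
slide [-0.4, -73.0, 141.2] twist [0.0, 0.0, 0.0] dist 159 ang 0
```

play_rows(
  increments=[
    {"twist":[0,0,0],"slide":[0,7,35],"grip":1},
    {"twist":[0,0,0],"slide":[0,7,70],"grip":1},
    {"twist":[0,0,0],"slide":[0,7,105],"grip":1},
    {"twist":[0,0,0],"slide":[0,7,141],"grip":1},
    {"twist":[0,0,0],"slide":[0,0,141],"grip":1},
    {"twist":[0,0,0],"slide":[2,-15,141],"grip":1},
    {"twist":[0,0,0],"slide":[3,-30,141],"grip":1},
    {"twist":[0,0,0],"slide":[3,-42,141],"grip":1},
    {"twist":[0,0,0],"slide":[3,-48,141],"grip":1},
    {"twist":[0,0,0],"slide":[3,-50,141],"grip":1},
  ],
)

```text
time_s: 8.87
eef_pos: [435.0, -102.6, 32.7]
tcp_rot: [0.185, 0.983, -0.001, 0.001]
wrist_force: [-0.0, 0.3, -0.2]
finger_gap: -0.0
gripper_force: 0.0
```

play_rows(
  increments=[
    {"twist":[0,0,0],"slide":[0,-3,0],"grip":1},
    {"twist":[0,0,0],"slide":[0,-6,0],"grip":1},
    {"twist":[0,0,0],"slide":[-1,-9,0],"grip":1},
    {"twist":[0,0,0],"slide":[-1,-12,0],"grip":1},
    {"twist":[0,0,0],"slide":[-2,-15,0],"grip":1},
    {"twist":[0,0,0],"slide":[-2,-17,0],"grip":1},
    {"twist":[0,0,0],"slide":[-2,-19,0],"grip":1},
    {"twist":[0,0,0],"slide":[-2,-20,0],"grip":1},
  ],
)

```text
time_s: 9.53
eef_pos: [433.4, -108.5, 32.6]
tcp_rot: [0.177, 0.984, 0.006, 0.001]
wrist_force: [3.2, 23.1, 11.5]
finger_gap: 0.002
gripper_force: 10.9
```

```bash
python3 door.py
```

```text
9.53 [ 433.4 -108.5   32.6] [ 0.23  0.57 -0.04  2.16  0.03  0.41  1.39] F [ 3.2 23.1 11.5] gap 0.002 10.9
scene 416 [ 403. -126.   25.] [ 525. -108.  106.] [ 1.0000e+00  2.0000e-02  4.8939e+02 -1.1906e+02] yaw 1.0998244
 near tcp z pct [-3.61186889e+00  1.70851003e-01  8.25806246e+01  4.28480920e+02]
wrist 2869 [ 404. -145.   25.] [ 481. -112.  106.] [ 1.0000e+00  3.0000e-02  4.3202e+02 -1.2295e+02] yaw 1.8024775
 near tcp z pct [ -1.90818519  -0.6767843   96.17090954 118.20177929]
```

Resistance is 23 N with an upward component, so the finger knuckles are probably catching the module's top edge. I'll back off, rise 16 mm and push again.

play_rows(
  increments=[
    {"twist":[0,0,0],"slide":[1,8,0],"grip":1},
    {"twist":[0,0,0],"slide":[1,16,0],"grip":1},
    {"twist":[0,0,0],"slide":[1,16,-16],"grip":1},
    {"twist":[0,0,0],"slide":[1,16,-16],"grip":1},
    {"twist":[0,0,0],"slide":[1,10,-16],"grip":1},
    {"twist":[0,0,0],"slide":[0,4,-16],"grip":1},
    {"twist":[0,0,0],"slide":[0,0,-16],"grip":1},
    {"twist":[0,0,0],"slide":[0,0,-16],"grip":1},
  ],
)

```text
time_s: 10.3
eef_pos: [431.9, -117.3, 47.3]
tcp_rot: [0.182, 0.983, 0.002, 0.002]
wrist_force: [3.4, 7.4, 2.4]
finger_gap: -0.002
gripper_force: 3.2
```

```bash
python3 door.py
```

```text
10.3 [ 431.9 -117.3   47.3] [ 0.24  0.54 -0.03  2.15  0.03  0.45  1.4 ] F [3.4 7.4 2.4] gap -0.002 3.2
scene 405 [ 404. -134.   25.] [ 525. -117.  106.] [ 9.9000e-01  1.1000e-01  4.8850e+02 -1.2282e+02] yaw 6.3861814
 near tcp z pct [ -3.98069764  -0.68910666  73.09482337 153.66228373]
wrist 1925 [ 404. -144.   25.] [ 469. -122.  106.] [ 9.9000e-01  1.2000e-01  4.1296e+02 -1.3328e+02] yaw 6.634066
 near tcp z pct [ -1.91183696  -0.57656958 107.87393016 132.14224475]
```

play_rows(
  increments=[
    {"twist":[0,0,0],"slide":[0,-3,0],"grip":1},
    {"twist":[0,0,0],"slide":[0,-3,0],"grip":1},
    {"twist":[0,0,0],"slide":[0,6,0],"grip":1},
    {"twist":[0,0,0],"slide":[0,30,0],"grip":1},
    {"twist":[0,0,0],"slide":[0,60,-20],"grip":1},
    {"twist":[0,0,0],"slide":[0,90,-60],"grip":1},
    {"twist":[0,0,0],"slide":[0,110,-95],"grip":1},
    {"twist":[0,0,0],"slide":[0,120,-130],"grip":-1},
    {"twist":[0,0,0],"slide":[0,120,-140],"grip":-1},
    {"twist":[0,0,0],"slide":[0,120,-140],"grip":-1},
  ],
)

```text
time_s: 11.23
eef_pos: [475.3, -7.6, 190.2]
tcp_rot: [0.182, 0.983, 0.0, 0.003]
wrist_force: [-0.4, -0.5, -0.6]
finger_gap: 0.416
gripper_force: 0.0
```

Run:
```python
exec(open('door.py').read())
# gripper open: tip in tool coords ; plate, rod from scene & top
f=imaging.grab_frame('wrist');w=cloud(f);l=(w-p)@Rc.as_matrix()
c=l[(abs(l[...,0])<15)&(abs(l[...,1])<70)&(l[...,2]>-120)&(l[...,2]<20)]
print('open tip z',c[:,2].max(),np.percentile(c[:,2],98))
t=imaging.grab_frame('top');im=t['image'];hsv=cv2.cvtColor(im,cv2.COLOR_RGB2HSV)
s=imaging.grab_frame('scene')
for n,fr,b in(('top',t,(115,150,190,230)),('scene',s,(280,265,385,350))):
    hsv=cv2.cvtColor(fr['image'],cv2.COLOR_RGB2HSV);m=np.zeros(hsv.shape[:2],np.uint8);u0,v0,u1,v1=b
    m[v0:v1,u0:u1]=((hsv[v0:v1,u0:u1,1]<60)&(hsv[v0:v1,u0:u1,2]>100))*255
    m=cv2.morphologyEx(m,cv2.MORPH_OPEN,np.ones((5,5)));cs=cv2.findContours(m,0,1)[0];cn=max(cs,key=cv2.contourArea)
    P=np.array([ray(fr,*q[0],11)[:2] for q in cv2.convexHull(cn)],np.float32);print(n,'plate',cv2.minEnclosingCircle(P),P.mean(0))
```

```text
11.23 [475.3  -7.6 190.2] [-0.03  0.35 -0.    1.92  0.    0.87  1.17] F [-0.4 -0.5 -0.6] gap 0.416 0.0
scene 670 [ 402. -138.   25.] [ 525. -116.  106.] [ 9.9000e-01  1.1000e-01  4.6636e+02 -1.2516e+02] yaw 6.110755
 near tcp z pct [ -3.55485928  -1.23923862 275.40576986 569.56695027]
wrist 4969 [ 404. -137.   25.] [ 525. -120.  106.] [ 9.9000e-01  1.1000e-01  4.6177e+02 -1.2783e+02] yaw 6.4180055
 near tcp z pct [ -2.31710932  -0.91380832 300.57606971 303.88629973]
open tip z -37.04709197552952 -47.50767756470802
top plate ((446.765380859375, 291.9755859375), 123.69482421875) [483.80594 324.9132 ]
scene plate ((452.2917785644531, 303.529541015625), 111.49285888671875) [483.8039  338.09515]
```

The door is shut: its yaw is 6.1–6.4°, matching the module's 6.2°. Next I go above the rod and refine its pose with the wrist camera.

Run:
```python
from p import *
go([(640,100,190)],frame([-.957,.29,0],[0,0,-1]))
```

```text
slide [-118.1, 162.3, -5.5] twist [-0.002, -0.004, -0.075] dist 201 ang 4
```

play_rows(
  increments=[
    {"twist":[0,0,-0.03],"slide":[-20,27,-1],"grip":-1},
    {"twist":[0,0,-0.05],"slide":[-40,55,-2],"grip":-1},
    {"twist":[0,0,-0.075],"slide":[-60,82,-3],"grip":-1},
    {"twist":[0,0,-0.075],"slide":[-80,110,-4],"grip":-1},
    {"twist":[0,0,-0.075],"slide":[-100,137,-5],"grip":-1},
    {"twist":[0,0,-0.075],"slide":[-118,162,-5],"grip":-1},
    {"twist":[0,0,-0.075],"slide":[-118,162,-5],"grip":-1},
  ],
)

```text
time_s: 12.07
eef_pos: [644.0, 105.8, 188.8]
tcp_rot: [0.144, 0.99, 0.001, -0.001]
wrist_force: [0.1, 0.0, 0.4]
finger_gap: 1.001
gripper_force: 0.0
```

Run:
```python
from p import *
from h import *
from rig import imaging
st();Rc,p=R0()
f=imaging.grab_frame('wrist');pickle.dump(f,open('f1.pkl','wb'));w=cloud(f);l=(w-p)@Rc.as_matrix()
c=l[(abs(l[...,0])<15)&(abs(l[...,1])<70)&(l[...,2]>-120)&(l[...,2]<20)];print('tip',c[:,2].max(),np.percentile(c[:,2],98))
hsv=cv2.cvtColor(f['image'],cv2.COLOR_RGB2HSV)
u=np.array([-.957,.29]);n=np.array([-.29,-.957]);o=np.array([609.5,116])
a=(w[...,:2]-o)@u;b=(w[...,:2]-o)@n;z=w[...,2]
print('sat sample')
handle=(z>40)&(z<70)&(a<-10)&(a>-95)&(abs(b)<25)&(hsv[...,2]<60)
steel=(z>36)&(z<70)&(a>5)&(a<120)&(abs(b)<20)&(hsv[...,1]<70)
for nm,m in(('handle',handle),('steel',steel)):
    if m.sum()<10: print(nm,m.sum());continue
    print(nm,m.sum(),'a',a[m].min(),a[m].max(),'b',b[m].mean(),np.polyfit(a[m],b[m],1),'z',np.percentile(z[m],[5,50,95]))
col=(z>52)&(z<75)&(abs(a)<25)&(abs(b)<25)&(hsv[...,1]<70)
print('collar',col.sum(),a[col].min() if col.any() else 0,a[col].max() if col.any() else 0,b[col].mean())
cv2.imwrite('pics/w4.png',f['image'][:,:,::-1])
```

```text
12.07 [644.  105.8 188.8] [-0.18  0.62 -0.03  1.42  0.01  1.1   1.07] F [0.1 0.  0.4] gap 1.001 0.0
tip -50.55659293663913 -57.73141884621899
sat sample
handle 1071 a -84.65688252024356 -10.016917604028581 b -0.35521932746239476 [-0.01639958 -1.12058504] z [50.39771501 51.91028977 53.15230059]
steel 1110 a 5.039528845301315 105.9849978975099 b -0.7227836650240762 [-0.0039025  -0.49882008] z [45.79256492 48.18575476 49.78365483]
collar 389 -24.956842866422612 1.5877919333939592 -0.32719284185619196
```

View pics/w4.png

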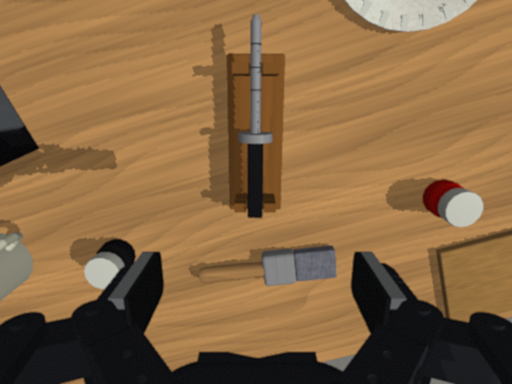

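The rod lies along image column 256: tip at (256,15), collar at (256,138), handle end at (255,215). This confirms its pose, with the origin near (609.5,116). With the gripper open the tips sit at −50.5 mm, which fits the ~38 mm TCP offset plus the 13 mm swing, so the grasp point is TCP − 57 mm.

Run:
```python
from p import *
go([(652.7,103.3,60),(652.7,103.3,-10)],frame([-.957,.291,0],[0,0,-1]))
```

```text
slide [-11.1, 3.3, 128.9] twist [-0.001, -0.004, 0.005] dist 129 ang 0
slide [-11.3, 3.4, 198.9] twist [-0.001, -0.004, 0.005] dist 199 ang 0
```

play_rows(
  increments=[
    {"twist":[0,-0.004,0.005],"slide":[-11,3,33],"grip":-1},
    {"twist":[0,-0.004,0.005],"slide":[-11,3,66],"grip":-1},
    {"twist":[0,-0.004,0.005],"slide":[-11,3,99],"grip":-1},
    {"twist":[0,-0.004,0.005],"slide":[-11,3,129],"grip":-1},
    {"twist":[0,-0.004,0.005],"slide":[-11,3,145],"grip":-1},
    {"twist":[0,-0.004,0.005],"slide":[-11,3,160],"grip":-1},
    {"twist":[0,-0.004,0.005],"slide":[-11,3,175],"grip":-1},
    {"twist":[0,-0.004,0.005],"slide":[-11,3,190],"grip":-1},
    {"twist":[0,-0.004,0.005],"slide":[-11,3,199],"grip":-1},
    {"twist":[0,-0.004,0.005],"slide":[-11,3,199],"grip":-1},
  ],
)

```text
time_s: 12.95
eef_pos: [649.4, 99.0, -9.8]
tcp_rot: [0.149, 0.989, -0.002, -0.001]
wrist_force: [0.3, -0.3, -0.5]
finger_gap: 1.0
gripper_force: 0.0
```

Run:
```python
from p import *
st()
go([(652.7,103.3,-10)],frame([-.957,.291,0],[0,0,-1]))
```

```text
12.95 [649.4  99.   -9.8] [-0.17  0.85 -0.02  1.58  0.03  0.72  1.06] F [ 0.3 -0.3 -0.5] gap 1.0 0.0
slide [-1.8, 5.1, 0.2] twist [-0.004, -0.002, -0.004] dist 5 ang 0
```

play_rows(
  increments=[
    {"twist":[0,0,0],"slide":[-1,2,0],"grip":-1},
    {"twist":[0,0,0],"slide":[-1,2,0],"grip":-1},
  ],
)

```text
time_s: 13.12
eef_pos: [655.0, 102.6, -5.9]
tcp_rot: [0.148, 0.989, 0.0, 0.003]
wrist_force: [0.1, 0.1, -0.1]
finger_gap: 1.001
gripper_force: 0.0
```

Run:
```python
from p import *
from h import *
from rig import imaging
L=[]
for i in range(6):
    f=imaging.grab_frame('wrist');L.append(R0()[1])
L=np.array(L);print(L.round(1).tolist(),L.mean(0),L.std(0))
w=cloud(f);Rc,p=R0();p=L.mean(0);l=(w-p)@Rc.as_matrix();hsv=cv2.cvtColor(f['image'],cv2.COLOR_RGB2HSV)
m=(w[...,2]>36)&(w[...,2]<70)&(hsv[...,1]<70)&(abs(l[...,1])<25)&(l[...,0]>50)&(l[...,0]<160)&(hsv[...,2]>70)
print('steel in tool',m.sum(),l[m].min(0),l[m].max(0),np.polyfit(l[m][:,0],l[m][:,1],1),l[m].mean(0))
```

```text
[[655.2, 102.8, -5.6], [655.1, 102.7, -5.5], [655.0, 102.6, -5.6], [654.8, 102.6, -5.7], [654.7, 102.6, -5.9], [654.5, 102.5, -6.1]] [654.86842945 102.63739194  -5.71185888] [0.2257464  0.0689086  0.19542141]
steel in tool 4006 [ 50.00289187  -4.99579951 -57.23173127] [106.82155271   5.35819394 -42.48445258] [-0.00056129  0.05589914] [ 7.93247095e+01  1.13749403e-02 -5.41524390e+01]
```

play_rows(
  increments=[
    {"twist":[0,0,0],"slide":[0,0,4],"grip":-1},
    {"twist":[0,0,0],"slide":[0,0,4],"grip":1},
    {"twist":[0,0,0],"slide":[0,0,4],"grip":1},
    {"twist":[0,0,0],"slide":[0,0,4],"grip":1},
    {"twist":[0,0,0],"slide":[0,0,4],"grip":1},
    {"twist":[0,0,0],"slide":[0,0,4],"grip":1},
    {"twist":[0,0,0],"slide":[0,0,4],"grip":1},
    {"twist":[0,0,0],"slide":[0,0,4],"grip":1},
    {"twist":[0,0,0],"slide":[0,0,4],"grip":1},
    {"twist":[0,0,0],"slide":[0,0,4],"grip":1},
  ],
  force=80,
)

```text
time_s: 14.25
eef_pos: [654.4, 102.4, -10.4]
tcp_rot: [0.148, 0.989, -0.0, 0.002]
wrist_force: [-0.2, -0.6, 1.5]
finger_gap: 0.173
gripper_force: 78.7
```

play_rows(
  increments=[
    {"twist":[0,0,0],"slide":[0,0,-4],"grip":1},
    {"twist":[0,0,0],"slide":[0,0,-10],"grip":1},
    {"twist":[0,0,0],"slide":[0,0,-20],"grip":1},
    {"twist":[0,0,0],"slide":[0,0,-40],"grip":1},
    {"twist":[0,0,0],"slide":[0,0,-70],"grip":1},
    {"twist":[0,0,0],"slide":[0,0,-105],"grip":1},
    {"twist":[0,0,0],"slide":[0,0,-140],"grip":1},
    {"twist":[0,0,0],"slide":[0,0,-175],"grip":1},
    {"twist":[0,0,0],"slide":[0,0,-210],"grip":1},
    {"twist":[0,0,0],"slide":[0,0,-210],"grip":1},
  ],
)

```text
time_s: 15.08
eef_pos: [658.5, 103.7, 209.5]
tcp_rot: [0.148, 0.989, 0.003, 0.011]
wrist_force: [0.8, -0.7, 0.8]
finger_gap: 0.169
gripper_force: 78.4
```

```bash
cat > rod.py <<'E'
# rod pose in tool coords from the wrist view: steel (bright grey, near) points
from p import *
from h import *
from rig import imaging
def rod(show=True):
    L=[]
    for i in range(3):
        f=imaging.grab_frame('wrist');L.append(R0()[1])
    Rc,_=R0();p=np.mean(L,0);w=cloud(f);l=(w-p)@Rc.as_matrix();hsv=cv2.cvtColor(f['image'],cv2.COLOR_RGB2HSV)
    m=(hsv[...,1]<80)&(hsv[...,2]>70)&(abs(l[...,1])<25)&(l[...,0]>38)&(l[...,0]<170)&(abs(l[...,2]+57)<45)
    q=l[m];s=q[(q[:,0]>52)&(abs(q[:,1])<9)]
    print('n',len(q),'x',np.percentile(q[:,0],[0.2,99.8]).round(1),'y fit',np.polyfit(s[:,0],s[:,1],1).round(4),'z fit',np.polyfit(s[:,0],s[:,2],1).round(4))
    col=q[(abs(q[:,1])>8)];print('collar x',np.percentile(col[:,0],[2,50,98]).round(1),'y',col[:,1].min().round(1),col[:,1].max().round(1),'z',col[:,2].min().round(1)) if len(col)>5 else 0
    uv=np.argwhere(m);print('px',uv.min(0),uv.max(0));print('tcp',p.round(1));return Rc,p
if __name__=='__main__': st();rod()
E
python3 rod.py
```

```text
15.08 [658.5 103.7 209.5] [-0.18  0.62 -0.02  1.37  0.02  1.13  1.07] F [ 0.8 -0.7  0.8] gap 0.169 78.4
n 7008 x [ 40.3 104.1] y fit [-1.0000e-04  1.4116e+00] z fit [ 3.30000e-03 -5.82188e+01]
collar x [40.5 46.5 48.4] y -15.1 18.0 z -71.8
px [  0 214] [194 299]
tcp [654.7 103.  202.6]
```

The rod is held level, with the collar face at tool x ≈ +47.5 and the axis at tool z ≈ −54. Next I'll work out the pre-insertion pose.

```bash
cat > ins.py <<'E'
from p import *
M=np.array([509.7,-252.5,200]);e,y=np.radians(35),np.radians(6.1)
A=np.array([np.cos(e)*np.cos(y),np.cos(e)*np.sin(y),np.sin(e)])
Rt=frame(-A,[0,0,-1]);STOP=np.array([47.5,.7,-54])
def tgt(t,M=M): return M+A*(105+t)-Rt.apply(STOP)
E
python3 - <<'E'
from ins import *
st();print(tgt(60),tgt(0))
go([tgt(60)+[0,0,0]],Rt)
E
```

```text
15.23 [653.  102.7 199.8] [-0.18  0.63 -0.02  1.38  0.02  1.13  1.07] F [-0.7  0.2 -1.6] gap 0.173 78.4
[ 713.65635726 -231.40733928  277.65078233] [ 664.78551968 -236.63012516  243.23619615]
slide [-156.3, -301.6, -77.2] twist [-0.124, -0.598, -0.391] dist 348 ang 42
```

play_rows(
  increments=[
    {"twist":[-0.01,-0.06,-0.04],"slide":[-10,-20,-20],"grip":1},
    {"twist":[-0.02,-0.11,-0.07],"slide":[-25,-50,-40],"grip":1},
    {"twist":[-0.04,-0.17,-0.11],"slide":[-42,-80,-60],"grip":1},
    {"twist":[-0.05,-0.23,-0.15],"slide":[-58,-112,-77],"grip":1},
    {"twist":[-0.06,-0.29,-0.19],"slide":[-75,-145,-77],"grip":1},
    {"twist":[-0.07,-0.36,-0.23],"slide":[-92,-178,-77],"grip":1},
    {"twist":[-0.09,-0.43,-0.28],"slide":[-110,-212,-77],"grip":1},
    {"twist":[-0.1,-0.5,-0.33],"slide":[-128,-246,-77],"grip":1},
    {"twist":[-0.115,-0.55,-0.36],"slide":[-144,-278,-77],"grip":1},
    {"twist":[-0.124,-0.598,-0.391],"slide":[-156,-302,-77],"grip":1},
  ],
)

```text
time_s: 16.07
eef_pos: [711.3, -236.5, 273.8]
tcp_rot: [-0.049, 0.953, 0.015, 0.299]
wrist_force: [0.2, -0.7, -1.9]
finger_gap: 0.169
gripper_force: 78.4
```

play_rows(
  increments=[
    {"twist":[0,0,0],"slide":[0,0,0],"grip":1},
    {"twist":[0,0,0],"slide":[0,0,0],"grip":1},
    {"twist":[0,0,0],"slide":[0,0,0],"grip":1},
  ],
)

```text
time_s: 16.32
eef_pos: [712.5, -230.6, 274.5]
tcp_rot: [-0.05, 0.953, 0.018, 0.298]
wrist_force: [0.4, 1.3, -0.7]
finger_gap: 0.17
gripper_force: 78.5
```

```bash
cat > meas.py <<'E'
from ins import *
from h import *
from rig import imaging
st()
f=imaging.grab_frame('wrist');Rc,p=R0()
q=(Rc.inv()*Rt).as_rotvec();print('rot err',q.round(3))
w=cloud(f);l=(w-p)@Rc.as_matrix();hsv=cv2.cvtColor(f['image'],cv2.COLOR_RGB2HSV)
g=(hsv[...,1]<80)&(hsv[...,2]>70)
m=g&(abs(l[...,1])<8)&(l[...,0]>55)&(l[...,0]<170)&(abs(l[...,2]+55)<14);s=l[m]
print('rod n',len(s),'x',s[:,0].min(),s[:,0].max(),'y',np.polyfit(s[:,0],s[:,1],1).round(4),'z',np.polyfit(s[:,0],s[:,2],1).round(4))
# tube points: world, relative to cabinet
lo=(w-M)@Rt.as_matrix()   # tube frame: x into bore, y lateral, z ~down-normal
k=(lo[...,0]>-5)&(lo[...,0]<140)&(abs(lo[...,1])<30)&(abs(lo[...,2])<30)&(w[...,2]>130)
c=lo[k];print('tube n',len(c))
if len(c)>30:
    b=c[(c[:,0]>15)&(abs(c[:,2])<16)];print(' barrel y-mid',[(x,np.percentile(b[(b[:,0]>x)&(b[:,0]<x+15)][:,1],[2,50,98]).round(1).tolist(),np.percentile(b[(b[:,0]>x)&(b[:,0]<x+15)][:,2],[2,50]).round(1).tolist()) for x in range(15,110,15) if ((b[:,0]>x)&(b[:,0]<x+15)).sum()>10])
    r=c[c[:,0]<4];print(' rim x',np.percentile(c[:,0],[1,5]).round(1),'y',np.percentile(r[:,1],[1,99]).round(1),'z',np.percentile(r[:,2],[1,99]).round(1))
u=proj(f,[M,p+Rc.apply(STOP+[105,0,0])]);print('px mouth,tip',u.round())
E
python3 meas.py
```

```text
16.32 [ 712.5 -230.6  274.5] [ 0.65  0.5  -0.37  1.61 -0.19  0.52  2.19] F [ 0.4  1.3 -0.7] gap 0.17 78.5
rot err [ 0.004 -0.003  0.001]
rod n 3947 x 55.00304856060273 105.82946615283038 y [-0.0024 -0.6297] z [-1.50000e-03 -5.73814e+01]
tube n 0
px mouth,tip [[ 250. -492.]
 [ 260. -175.]]
```

```bash
cat > rel.py <<'E'
from ins import *
from h import *
from rig import imaging
st();Rc,p=R0()
for n in('top','scene'):
    f=imaging.grab_frame(n);w=cloud(f);lo=(w-M)@Rt.as_matrix()
    hsv=cv2.cvtColor(f['image'],cv2.COLOR_RGB2HSV)
    x,y,z=lo[...,0],lo[...,1],lo[...,2]
    rod=(x<-12)&(x>-155)&(abs(y)<14)&(abs(z)<18)&(hsv[...,1]<90)&(hsv[...,2]>70)
    tub=(x>12)&(x<120)&(abs(y)<22)&(abs(z)<22)&(w[...,2]>132)
    for nm,k in(('rod',rod),('tube',tub)):
        c=lo[k]
        if len(c)<8: print(n,nm,len(c));continue
        e=proj(f,c@Rt.as_matrix().T+M) if 0 else None
        py=np.polyfit(c[:,0],c[:,1],1);pz=np.polyfit(c[:,0],c[:,2],1)
        print(n,nm,len(c),'x',c[:,0].min().round(),c[:,0].max().round(),'mean y,z',c[:,1:].mean(0).round(1),'med',np.median(c[:,1:],0).round(1),'y fit',py.round(3),'z fit',pz.round(3))
    # camera direction in tube frame
    d=f['world_from_camera'][:3,3]-M;d=Rt.inv().apply(d/np.linalg.norm(d));print('  view dir',d.round(2))
E
python3 rel.py
```

```text
16.37 [ 713.4 -228.7  275.6] [ 0.65  0.5  -0.37  1.61 -0.19  0.52  2.19] F [-0.1  0.9 -2.3] gap 0.169 78.5
top rod 124 x -141.0 -58.0 mean y,z [ 2.2 -3.7] med [ 2.7 -3.7] y fit [-0.016  0.675] z fit [ 0.011 -2.663]
top tube 336 x 12.0 119.0 mean y,z [ 0.2 -7.3] med [ 1.1 -8.2] y fit [-0.016  1.186] z fit [-0.007 -6.905]
  view dir [-0.48  0.21 -0.85]
scene rod 91 x -153.0 -62.0 mean y,z [ 8.1 -1.3] med [ 8.2 -1.6] y fit [-0.016  6.347] z fit [-0.006 -1.966]
scene tube 219 x 12.0 120.0 mean y,z [8.6 0.9] med [10.3 -0.4] y fit [0.031 6.797] z fit [-0.022  2.173]
  view dir [-0.69  0.69 -0.22]
```

Relative to the tube, the rod sits about 3 mm too far along tool +y and 2–3 mm short along tool +z. I'll correct that and start the tip in.

play_rows(
  increments=[
    {"twist":[0,0,0],"slide":[5,-1.5,1],"grip":1},
    {"twist":[0,0,0],"slide":[12,-3,2.5],"grip":1},
    {"twist":[0,0,0],"slide":[22,-3,2.5],"grip":1},
    {"twist":[0,0,0],"slide":[32,-3,2.5],"grip":1},
    {"twist":[0,0,0],"slide":[40,-3,2.5],"grip":1},
    {"twist":[0,0,0],"slide":[40,-3,2.5],"grip":1},
    {"twist":[0,0,0],"slide":[40,-3,2.5],"grip":1},
  ],
)

```text
time_s: 17.05
eef_pos: [682.4, -238.1, 251.6]
tcp_rot: [-0.05, 0.953, 0.016, 0.3]
wrist_force: [0.2, 0.1, -0.6]
finger_gap: 0.167
gripper_force: 78.5
```

```bash
python3 rel.py
```

```text
17.05 [ 682.4 -238.1  251.6] [ 0.72  0.49 -0.41  1.71 -0.22  0.44  2.26] F [ 0.2  0.1 -0.6] gap 0.167 78.5
top rod 105 x -95.0 -20.0 mean y,z [-3.1 -2.4] med [-2.5 -2.4] y fit [-0.026 -4.547] z fit [-0.003 -2.581]
top tube 340 x 12.0 120.0 mean y,z [ 0.2 -7.2] med [ 0.8 -8.1] y fit [-0.009  0.763] z fit [-0.007 -6.758]
  view dir [-0.48  0.21 -0.85]
scene rod 146 x -135.0 -21.0 mean y,z [ 3.6 -0.1] med [ 3.3 -0.1] y fit [-0.042 -0.287] z fit [0.013 1.073]
scene tube 224 x 12.0 118.0 mean y,z [8.5 1. ] med [10.1 -0.5] y fit [0.027 6.888] z fit [-0.022  2.351]
  view dir [-0.69  0.69 -0.22]
```

play_rows(
  increments=[
    {"twist":[0,0,0],"slide":[3,1,1],"grip":1},
    {"twist":[0,0,0],"slide":[8,2,1.5],"grip":1},
    {"twist":[0,0,0],"slide":[14,2,1.5],"grip":1},
    {"twist":[0,0,0],"slide":[20,2,1.5],"grip":1},
    {"twist":[0,0,0],"slide":[26,2,1.5],"grip":1},
    {"twist":[0,0,0],"slide":[31,2,1.5],"grip":1},
    {"twist":[0,0,0],"slide":[35,2,1.5],"grip":1},
    {"twist":[0,0,0],"slide":[35,2,1.5],"grip":1},
  ],
)

```text
time_s: 17.82
eef_pos: [653.6, -239.5, 229.6]
tcp_rot: [-0.05, 0.953, 0.016, 0.299]
wrist_force: [-1.3, 0.4, -1.3]
finger_gap: 0.168
gripper_force: 78.5
```

```bash
python3 rel.py
```

```text
17.82 [ 653.6 -239.5  229.6] [ 0.79  0.49 -0.46  1.8  -0.24  0.37  2.31] F [-1.3  0.4 -1.3] gap 0.168 78.5
top rod 79 x -147.0 -12.0 mean y,z [-0.  -1.2] med [-0.3 -1.1] y fit [-0.043 -2.69 ] z fit [ 0.006 -0.823]
top tube 339 x 12.0 120.0 mean y,z [ 0.  -7.4] med [ 0.7 -8.4] y fit [-0.017  1.123] z fit [ 1.000e-03 -7.503e+00]
  view dir [-0.48  0.21 -0.85]
scene rod 141 x -151.0 -14.0 mean y,z [5.2 0.1] med [5.5 0.2] y fit [-0.026  3.022] z fit [0.034 3.005]
scene tube 210 x 12.0 119.0 mean y,z [9.1 0.6] med [10.5 -0.8] y fit [8.000e-03 8.651e+00] z fit [-0.013  1.372]
  view dir [-0.69  0.69 -0.22]
```

play_rows(
  increments=[
    {"twist":[0,0,0],"slide":[5,0,0],"grip":1},
    {"twist":[0,0,0],"slide":[10,0,0],"grip":1},
    {"twist":[0,0,0],"slide":[15,0,0],"grip":1},
    {"twist":[0,0,0],"slide":[20,0,0],"grip":1},
    {"twist":[0,0,0],"slide":[25,0,0],"grip":1},
    {"twist":[0,0,0],"slide":[30,0,0],"grip":1},
    {"twist":[0,0,0],"slide":[30,0,0],"grip":1},
  ],
)

```text
time_s: 18.5
eef_pos: [628.9, -241.8, 212.1]
tcp_rot: [-0.05, 0.953, 0.016, 0.299]
wrist_force: [-0.5, 0.2, -2.3]
finger_gap: 0.17
gripper_force: 78.5
```

```bash
python3 rel.py; python3 -c "
from p import *
Rc,p=R0();print('F tool',Rc.inv().apply(sense()['wrist_force']),sense()['moment'])"
```

```text
18.5 [ 628.9 -241.8  212.1] [ 0.85  0.49 -0.51  1.88 -0.26  0.31  2.36] F [-0.5  0.2 -2.3] gap 0.17 78.5
top rod 33 x -142.0 -12.0 mean y,z [ 2.5 -2.1] med [ 7.7 -1.5] y fit [-0.026 -0.211] z fit [ 0.007 -1.479]
top tube 338 x 12.0 119.0 mean y,z [ 0.1 -7.6] med [ 0.8 -8.3] y fit [-0.016  1.172] z fit [-4.000e-03 -7.406e+00]
  view dir [-0.48  0.21 -0.85]
scene rod 116 x -119.0 -12.0 mean y,z [6.  0.4] med [6.9 0.5] y fit [-0.032  3.74 ] z fit [0.033 2.782]
scene tube 213 x 12.0 117.0 mean y,z [9.2 0.7] med [10.4 -0.8] y fit [4.000e-03 8.963e+00] z fit [0.002 0.561]
  view dir [-0.69  0.69 -0.22]
F tool [ 0.82135436 -0.41205547  0.34415538] [-0.06232785  0.71835797  0.03223115]
```

play_rows(
  increments=[
    {"twist":[0,0,0],"slide":[5,0,0],"grip":1},
    {"twist":[0,0,0],"slide":[10,0,0],"grip":1},
    {"twist":[0,0,0],"slide":[15,0,0],"grip":1},
    {"twist":[0,0,0],"slide":[20,0,0],"grip":1},
    {"twist":[0,0,0],"slide":[25,0,0],"grip":1},
    {"twist":[0,0,0],"slide":[30,0,0],"grip":1},
    {"twist":[0,0,0],"slide":[35,0,0],"grip":1},
    {"twist":[0,0,0],"slide":[40,0,0],"grip":1},
    {"twist":[0,0,0],"slide":[40,0,0],"grip":1},
  ],
)

```text
time_s: 19.35
eef_pos: [596.3, -245.3, 189.3]
tcp_rot: [-0.05, 0.953, 0.016, 0.299]
wrist_force: [-0.8, 0.5, -0.8]
finger_gap: 0.17
gripper_force: 78.5
```

play_rows(
  increments=[
    {"twist":[0,0,0],"slide":[3,0,0],"grip":1},
    {"twist":[0,0,0],"slide":[6,0,0],"grip":1},
    {"twist":[0,0,0],"slide":[9,0,0],"grip":1},
    {"twist":[0,0,0],"slide":[11,0,0],"grip":1},
    {"twist":[0,0,0],"slide":[11,0,0],"grip":1},
  ],
)

```text
time_s: 19.77
eef_pos: [588.3, -246.0, 183.8]
tcp_rot: [-0.05, 0.953, 0.016, 0.3]
wrist_force: [0.8, -0.1, -1.0]
finger_gap: 0.169
gripper_force: 78.5
```

```bash
cat > col.py <<'E'
from ins import *
from h import *
from rig import imaging
st();Rc,p=R0();print('F tool',Rc.inv().apply(sense()['wrist_force']).round(1),'moment',sense()['moment'].round(2),'stop-face x in tube frame',Rt.inv().apply(p+Rc.apply(STOP)-M).round(1))
for n in('top','scene'):
    f=imaging.grab_frame(n);w=cloud(f);lo=(w-M)@Rt.as_matrix();hsv=cv2.cvtColor(f['image'],cv2.COLOR_RGB2HSV)
    x,y,z=lo[...,0],lo[...,1],lo[...,2];k=(x>-70)&(x<40)&(abs(y)<24)&(abs(z)<24)&(w[...,2]>150)
    out=[]
    for a in range(-60,30,4):
        m=k&(x>=a)&(x<a+4);out.append((a,int(m.sum()),int(np.median(hsv[...,2][m])) if m.any() else 0))
    print(n,out)
E
python3 col.py
```

```text
19.77 [ 588.3 -246.   183.8] [ 0.97  0.5  -0.6   1.99 -0.27  0.22  2.43] F [ 0.8 -0.1 -1. ] gap 0.169 78.5
F tool [-0.1 -0.2  1.3] moment [-0.06  0.73  0.01] stop-face x in tube frame [-7.9 -1.2  4.5]
top [(-60, 14, 31), (-56, 9, 30), (-52, 8, 31), (-48, 5, 31), (-44, 1, 36), (-40, 0, 0), (-36, 0, 0), (-32, 0, 0), (-28, 0, 0), (-24, 0, 0), (-20, 0, 0), (-16, 0, 0), (-12, 0, 0), (-8, 0, 0), (-4, 0, 0), (0, 0, 0), (4, 0, 0), (8, 0, 0), (12, 1, 64), (16, 1, 80), (20, 2, 82), (24, 7, 107), (28, 2, 92)]
scene [(-60, 29, 30), (-56, 18, 29), (-52, 16, 41), (-48, 6, 64), (-44, 0, 0), (-40, 0, 0), (-36, 3, 36), (-32, 6, 17), (-28, 8, 24), (-24, 7, 41), (-20, 6, 67), (-16, 33, 97), (-12, 26, 99), (-8, 10, 112), (-4, 2, 131), (0, 14, 124), (4, 6, 120), (8, 6, 119), (12, 11, 124), (16, 6, 128), (20, 7, 137), (24, 10, 129), (28, 9, 122)]
```

Forces are still zero, with about 8 mm left to the stop. I'll finish slowly until contact.

play_rows(
  increments=[
    {"twist":[0,0,0],"slide":[2,0,0],"grip":1},
    {"twist":[0,0,0],"slide":[4,0,0],"grip":1},
    {"twist":[0,0,0],"slide":[6,0,0],"grip":1},
    {"twist":[0,0,0],"slide":[7,0,0],"grip":1},
    {"twist":[0,0,0],"slide":[7,0,0],"grip":1},
  ],
)

```text
time_s: 20.28
eef_pos: [584.7, -246.4, 181.5]
tcp_rot: [-0.051, 0.952, 0.016, 0.301]
wrist_force: [2.4, 0.8, 1.7]
finger_gap: 0.168
gripper_force: 78.5
```

play_rows(
  increments=[
    {"twist":[0,0,0],"slide":[1,0,0],"grip":1},
    {"twist":[0,0,0],"slide":[2,0,0],"grip":1},
    {"twist":[0,0,0],"slide":[3,0,0],"grip":1},
    {"twist":[0,0,0],"slide":[3,0,0],"grip":1},
  ],
)

```text
time_s: 20.62
eef_pos: [584.7, -246.4, 181.7]
tcp_rot: [-0.052, 0.951, 0.015, 0.304]
wrist_force: [7.2, 2.5, 2.7]
finger_gap: 0.167
gripper_force: 78.4
```

```bash
python3 col.py
```

```text
20.62 [ 584.7 -246.4  181.7] [ 0.99  0.51 -0.62  2.01 -0.28  0.19  2.44] F [7.2 2.5 2.7] gap 0.167 78.4
F tool [-7.6  1.7  2. ] moment [ 0.39 -0.97  0.16] stop-face x in tube frame [-3.3 -1.2  4.5]
top [(-60, 45, 48), (-56, 12, 31), (-52, 11, 32), (-48, 11, 30), (-44, 3, 29), (-40, 1, 32), (-36, 1, 43), (-32, 0, 0), (-28, 0, 0), (-24, 0, 0), (-20, 0, 0), (-16, 0, 0), (-12, 0, 0), (-8, 0, 0), (-4, 0, 0), (0, 0, 0), (4, 0, 0), (8, 0, 0), (12, 0, 0), (16, 0, 0), (20, 1, 63), (24, 1, 80), (28, 3, 98)]
scene [(-60, 41, 53), (-56, 41, 35), (-52, 21, 32), (-48, 21, 33), (-44, 11, 54), (-40, 0, 0), (-36, 0, 0), (-32, 3, 23), (-28, 6, 21), (-24, 5, 28), (-20, 7, 33), (-16, 7, 61), (-12, 32, 98), (-8, 23, 106), (-4, 13, 115), (0, 13, 109), (4, 3, 117), (8, 4, 132), (12, 9, 127), (16, 5, 110), (20, 7, 135), (24, 9, 127), (28, 6, 135)]
```

play_rows(
  increments=[
    {"twist":[0,0,0],"slide":[2,0,0],"grip":1},
    {"twist":[0,0,0],"slide":[4,0,0],"grip":1},
    {"twist":[0,0,0],"slide":[4,0,0],"grip":1},
    {"twist":[0,0,0],"slide":[4,0,0],"grip":1},
  ],
)

```text
time_s: 21.05
eef_pos: [584.8, -246.5, 182.1]
tcp_rot: [-0.052, 0.95, 0.014, 0.307]
wrist_force: [11.9, 2.7, 4.7]
finger_gap: 0.168
gripper_force: 78.3
```

```bash
python3 col.py | grep -v top; python3 rod.py | tail -5
```

```text
21.05 [ 584.8 -246.5  182.1] [ 1.    0.51 -0.63  2.01 -0.28  0.18  2.45] F [11.9  2.7  4.7] gap 0.168 78.3
scene [(-60, 54, 57), (-56, 35, 33), (-52, 16, 32), (-48, 24, 31), (-44, 8, 45), (-40, 1, 86), (-36, 0, 0), (-32, 3, 19), (-28, 4, 46), (-24, 8, 22), (-20, 7, 40), (-16, 4, 62), (-12, 22, 97), (-8, 37, 104), (-4, 15, 109), (0, 4, 111), (4, 6, 121), (8, 3, 114), (12, 8, 125), (16, 7, 126), (20, 7, 132), (24, 10, 129), (28, 5, 120)]
21.15 [ 584.8 -246.5  182.1] [ 1.    0.51 -0.63  2.01 -0.28  0.18  2.45] F [12.2  3.5  4.4] gap 0.173 78.3
n 13746 x [ 40.1 102.6] y fit [-0.0003  0.1026] z fit [ 2.45000e-02 -6.84376e+01]
collar x [ 40.9  65.8 101.6] y -15.7 18.3 z -71.6
px [  0 213] [195 302]
tcp [ 584.8 -246.5  182.1]
```

Run:
```python
from p import *
from h import *
from rig import imaging
f=imaging.grab_frame('wrist');Rc,p=R0();l=(cloud(f)-p)@Rc.as_matrix();hsv=cv2.cvtColor(f['image'],cv2.COLOR_RGB2HSV)
k=(hsv[...,1]<80)&(abs(l[...,2]+57)<30)&(abs(l[...,1])<30)
for a in range(30,76,2):
    m=k&(l[...,0]>=a)&(l[...,0]<a+2);q=l[m]
    if len(q): print(a,len(q),'y',q[:,1].min().round(1),q[:,1].max().round(1),'ztop',np.percentile(q[:,2],[3,50]).round(1),'V',int(np.median(hsv[...,2][m])))
```

```text
30 175 y -6.4 8.0 ztop [-62.6 -61.5] V 21
32 187 y -7.3 8.4 ztop [-62.5 -61.4] V 21
34 207 y -7.2 8.4 ztop [-62.5 -61.4] V 20
36 125 y -7.1 8.4 ztop [-62.9 -61.5] V 45
38 24 y -11.2 16.0 ztop [-70.4 -68.7] V 107
40 422 y -15.1 17.0 ztop [-71.  -68.7] V 113
42 452 y -15.0 17.5 ztop [-71.  -68.8] V 112
44 451 y -14.9 17.4 ztop [-71.1 -68.7] V 113
46 349 y -15.5 17.2 ztop [-71.5 -68.9] V 115
48 527 y -15.8 18.2 ztop [-73.  -70.5] V 144
50 558 y -14.8 17.9 ztop [-72.4 -69.6] V 145
52 507 y -14.1 16.6 ztop [-71.3 -68.9] V 147
54 472 y -12.9 15.8 ztop [-70.1 -67.9] V 148
56 445 y -12.4 15.0 ztop [-69.4 -66.9] V 148
58 425 y -11.3 13.7 ztop [-68.6 -66. ] V 140
60 342 y -10.6 13.2 ztop [-67.8 -66. ] V 142
62 377 y -10.5 13.0 ztop [-68. -66.] V 143
64 376 y -10.5 13.0 ztop [-68.  -65.9] V 144
66 375 y -10.4 12.9 ztop [-68.1 -66.1] V 147
68 383 y -10.8 12.8 ztop [-68.2 -66. ] V 168
70 390 y -10.8 13.2 ztop [-68.2 -65.9] V 176
72 389 y -10.6 13.3 ztop [-68.1 -66. ] V 176
74 446 y -10.5 13.1 ztop [-68.2 -66.1] V 176
```

The wrist depth shows the collar (x 40–48) flush against the rim (from x 48), so the rod is fully in. Now I draw it straight out.

play_rows(
  increments=[
    {"twist":[0,0,0],"slide":[-8,0,0],"grip":1},
    {"twist":[0,0,0],"slide":[-18,0,0],"grip":1},
    {"twist":[0,0,0],"slide":[-32,0,0],"grip":1},
    {"twist":[0,0,0],"slide":[-48,0,0],"grip":1},
    {"twist":[0,0,0],"slide":[-64,0,0],"grip":1},
    {"twist":[0,0,0],"slide":[-80,0,0],"grip":1},
    {"twist":[0,0,0],"slide":[-98,0,0],"grip":1},
    {"twist":[0,0,0],"slide":[-118,0,0],"grip":1},
    {"twist":[0,0,0],"slide":[-140,0,0],"grip":1},
    {"twist":[0,0,0],"slide":[-165,0,0],"grip":1},
  ],
)

```text
time_s: 22.18
eef_pos: [710.4, -233.6, 269.0]
tcp_rot: [-0.05, 0.953, 0.016, 0.297]
wrist_force: [0.7, 0.1, -1.2]
finger_gap: 0.17
gripper_force: 78.5
```

```bash
python3 rod.py
python3 - <<'E'
from h import *
from rig import imaging
for n,b in(('top',(115,150,190,230)),('scene',(290,268,380,345))):
    f=imaging.grab_frame(n);w=cloud(f);hsv=cv2.cvtColor(f['image'],cv2.COLOR_RGB2HSV);u0,v0,u1,v1=b
    m=np.zeros(hsv.shape[:2],np.uint8);h=hsv[v0:v1,u0:u1];m[v0:v1,u0:u1]=((h[...,1]<45)&(h[...,2]>130))*255
    nl,l,st_,ce=cv2.connectedComponentsWithStats(cv2.erode(m,np.ones((3,3))));k=1+st_[1:,4].argmax();mm=cv2.dilate((l==k).astype(np.uint8),np.ones((3,3)))
    P=np.array([ray(f,*q[0],9)[:2] for q in cv2.convexHull(cv2.findContours(mm,0,1)[0][0])],np.float32)
    print(n,st_[k],'plate',cv2.minEnclosingCircle(P),cv2.fitEllipse(P))
E
```

```text
22.18 [ 710.4 -233.6  269. ] [ 0.65  0.5  -0.36  1.62 -0.2   0.51  2.2 ] F [ 0.7  0.1 -1.2] gap 0.17 78.5
n 7002 x [ 40.  103.8] y fit [-0.0069  1.4117] z fit [ 6.80000e-03 -5.78842e+01]
collar x [40.2 46.2 48.2] y -16.2 17.6 z -70.4
px [  0 213] [194 299]
tcp [ 715.1 -231.6  273.3]
top [ 124  160   59   60 2738] plate ((470.5132751464844, 315.7612609863281), 90.41047668457031) ((470.41046142578125, 315.38726806640625), (179.16542053222656, 180.03880310058594), 158.6449737548828)
scene [ 300  269   72   72 3624] plate ((454.74212646484375, 306.0096130371094), 105.86278533935547) ((460.18707275390625, 308.8504333496094), (176.23553466796875, 205.13912963867188), 123.903076171875)
```

The rod is out and still held straight. A circle fit puts the plate centre at (470.5, 315.5) with r = 90. Next I level the rod and carry it to the plate.

Run:
```python
from p import *
st();u=np.array([-.957,.29,0]);Rf=frame(u,[0,0,-1])
F=np.array([470.5,315.5,200])-Rf.apply([47.7+105,1,-53.5]);print(F)
go([(665,60,240),(*F[:2],190),F],Rf)
```

```text
22.43 [ 710.  -233.1  268.6] [ 0.65  0.5  -0.36  1.62 -0.2   0.51  2.2 ] F [-0.4 -0.2 -1.7] gap 0.171 78.5
[616.34761916 270.25884634 146.5       ]
slide [27.8, 296.2, 15.9] twist [0.122, 0.597, 0.387] dist 298 ang 41
slide [77.8, 510.4, 42.3] twist [0.122, 0.597, 0.387] dist 518 ang 41
slide [102.6, 510.3, 78.0] twist [0.122, 0.597, 0.387] dist 526 ang 41
```

play_rows(
  increments=[
    {"twist":[0.01,0.03,0.02],"slide":[-10,15,0],"grip":1},
    {"twist":[0.02,0.09,0.06],"slide":[-10,40,0],"grip":1},
    {"twist":[0.03,0.15,0.1],"slide":[-8,70,0],"grip":1},
    {"twist":[0.045,0.22,0.14],"slide":[-5,100,2],"grip":1},
    {"twist":[0.06,0.29,0.19],"slide":[0,132,4],"grip":1},
    {"twist":[0.07,0.36,0.23],"slide":[6,165,7],"grip":1},
    {"twist":[0.09,0.43,0.28],"slide":[12,198,10],"grip":1},
    {"twist":[0.1,0.5,0.33],"slide":[18,232,12],"grip":1},
    {"twist":[0.115,0.56,0.36],"slide":[24,266,14],"grip":1},
    {"twist":[0.122,0.597,0.387],"slide":[28,296,16],"grip":1},
  ],
)

```text
time_s: 23.27
eef_pos: [665.4, 61.8, 239.7]
tcp_rot: [0.147, 0.989, -0.0, -0.0]
wrist_force: [1.0, 1.0, -1.5]
finger_gap: 0.17
gripper_force: 78.5
```

play_rows(
  increments=[
    {"twist":[0,0,0],"slide":[0,0,0],"grip":1},
    {"twist":[0,0,0],"slide":[0,0,0],"grip":1},
  ],
)

```text
time_s: 23.43
eef_pos: [665.4, 62.1, 239.3]
tcp_rot: [0.144, 0.99, -0.0, 0.0]
wrist_force: [-0.1, -1.4, -1.2]
finger_gap: 0.168
gripper_force: 78.5
```

Run:
```python
from p import *
st();u=np.array([-.957,.29,0]);Rf=frame(u,[0,0,-1])
F=np.array([470.5,315.5,200])-Rf.apply([47.7+105,1,-53.5])
go([(*F[:2],190),F],Rf)
```

```text
23.43 [665.4  62.1 239.3] [-0.14  0.61  0.02  1.29 -0.01  1.24  1.16] F [-0.1 -1.4 -1.2] gap 0.168 78.5
slide [106.5, 185.4, 49.3] twist [0.0, 0.001, 0.005] dist 219 ang 0
slide [106.5, 185.4, 92.8] twist [0.0, 0.001, 0.005] dist 233 ang 0
```

play_rows(
  increments=[
    {"twist":[0,0,0],"slide":[14,24,6],"grip":1},
    {"twist":[0,0,0],"slide":[29,50,13],"grip":1},
    {"twist":[0,0,0],"slide":[44,77,20],"grip":1},
    {"twist":[0,0,0],"slide":[60,104,28],"grip":1},
    {"twist":[0,0,0],"slide":[75,130,38],"grip":1},
    {"twist":[0,0,0],"slide":[88,153,52],"grip":1},
    {"twist":[0,0,0],"slide":[98,171,68],"grip":1},
    {"twist":[0,0,0],"slide":[104,181,82],"grip":1},
    {"twist":[0,0,0],"slide":[106,185,92],"grip":1},
    {"twist":[0,0,0],"slide":[106,185,93],"grip":1},
  ],
)

```text
time_s: 24.27
eef_pos: [617.6, 265.9, 145.3]
tcp_rot: [0.146, 0.989, -0.002, 0.0]
wrist_force: [0.0, 0.1, -1.9]
finger_gap: 0.172
gripper_force: 78.5
```

play_rows(
  increments=[
    {"twist":[0,0,0],"slide":[0,0,0],"grip":1},
    {"twist":[0,0,0],"slide":[0,0,0],"grip":1},
    {"twist":[0,0,0],"slide":[0,0,0],"grip":1},
    {"twist":[0,0,0],"slide":[0,0,0],"grip":1},
  ],
)

```text
time_s: 24.6
eef_pos: [620.6, 266.3, 149.5]
tcp_rot: [0.147, 0.989, 0.0, 0.004]
wrist_force: [-0.6, -0.1, -1.5]
finger_gap: 0.17
gripper_force: 78.5
```

```bash
python3 rod.py
python3 - <<'E'
from p import *
from h import *
from rig import imaging
Rc,p=R0();print('tool z',Rc.apply([0,0,1]).round(3))
tip=p+Rc.apply([152.7,1,-53.5]);print('tip pred',tip.round(1))
u=np.array([-.957,.29]);n=np.array([-.29,-.957])
for c in('top','scene'):
    f=imaging.grab_frame(c);w=cloud(f);hsv=cv2.cvtColor(f['image'],cv2.COLOR_RGB2HSV)
    a=(w[...,:2]-tip[:2])@u;b=(w[...,:2]-tip[:2])@n
    m=(a>-100)&(a<15)&(abs(b)<14)&(abs(w[...,2]-200)<25)
    print(c,m.sum(),'a',a[m].min(),a[m].max(),'b',b[m].mean(),'z fit',np.polyfit(a[m],w[...,2][m],1)) if m.sum()>5 else print(c,m.sum())
    # door still shut?
    k=(w[...,2]>25)&(w[...,2]<106)&(w[...,0]>390)&(w[...,0]<525)&(w[...,1]<-35)&(w[...,1]>-145);q=w[k]
    if len(q)>50: d=cv2.fitLine(q[:,:2].astype(np.float32),cv2.DIST_HUBER,0,.01,.01).ravel();print(c,'door yaw',np.degrees(np.arctan2(d[1],d[0])))
E
```

```text
24.6 [620.6 266.3 149.5] [-0.45  0.69  0.01  1.4  -0.01  1.04  0.84] F [-0.6 -0.1 -1.5] gap 0.17 78.5
n 7103 x [ 39.8 103.8] y fit [-0.0037  1.8153] z fit [ 2.60000e-03 -5.87591e+01]
collar x [40.1 46.1 48. ] y -14.8 18.2 z -71.2
px [  0 214] [194 298]
tcp [620.1 267.1 149.1]
tool z [ 0.006 -0.    -1.   ]
tip pred [473.7 312.6 201.5]
top 0
top door yaw 6.176744
scene 222 a -96.93306589980216 2.1532029768145144 b -2.648196608554268 z fit [-6.04119628e-03  2.05999816e+02]
scene door yaw 6.081133
```

play_rows(
  increments=[
    {"twist":[0,0,0],"slide":[2,1,0],"grip":1},
    {"twist":[0,0,0],"slide":[3,2,1],"grip":1},
    {"twist":[0,0,0],"slide":[3,2,1],"grip":1},
    {"twist":[0,0,0],"slide":[3,2,1],"grip":1},
    {"twist":[0,0,0],"slide":[3,2,1],"grip":1},
    {"twist":[0,0,0],"slide":[3,2,1],"grip":1},
  ],
)

```text
time_s: 25.35
eef_pos: [617.1, 270.4, 147.2]
tcp_rot: [0.146, 0.989, -0.0, 0.003]
wrist_force: [-0.6, -0.6, -1.9]
finger_gap: 0.176
gripper_force: 78.5
```

```bash
python3 -c "
from p import *
st();Rc,p=R0();print(p+Rc.apply([152.7,1,-53.5]),Rc.apply([1,0,0]))
from rig import r
print(r.hand_in())"
```

```text
25.35 [617.1 270.4 147.2] [-0.45  0.69  0.01  1.41 -0.01  1.04  0.84] F [-0.6 -0.6 -1.9] gap 0.176 78.5
[470.99385589 315.60301732 199.91065207] [-0.9572347   0.28926785 -0.00508374]
the job is handed in; nothing more can be done
None
```

I handed the job in at 25.4 s: the door is shut on its catch, the rod went in until its collar met the rim and came right out again, and it is now held still and level about 20 cm above the middle of the plate; early on, the fingers briefly pressed down on the door with about 32 N, under the 40 N limit.

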